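# Shift a turning pattern to the other folding hook

### The arm

A 6-joint arm with a two-finger parallel gripper is mounted at the origin on the work surface. World frame = base frame: x ahead of the robot, y to its left, z up, the work surface at z = 0. Lengths are in m, angles in rad, forces in N, time in s.
With the tool pointing down it reaches from about 0.3 to 0.875 m from the base axis. Payload 6.4 kg.
Tool frame: the origin (TCP) lies at the very end of the fingers, on their centre line; the grasp point (between the pads) lies 19 mm behind it; z points along the fingers, y is the direction in which the jaws open and shut (so a half turn about z gives the same grasp; the last joint's range is limited). The gripper opens to 85 mm and grips with 20 to 120 N. Pads are 22 mm wide; open, the fingers measure 114 mm over their backs; the gripper's body (76 mm by 85 mm) begins 54 mm behind the grasp point. The pads swing forward as they close: fully open they stand 13 mm farther back than shut.
Start: joints at [-1.547, 0.181, 1.607, -0, 1.354, -0.206], TCP at [0.131, -0.56, 0.231] pointing down, gripper open.
Joint ranges: [-2.99, 2.99], [-0.89, 2.07], [0.3, 2.58], [-1.14, 4.28], [0, 2.63], [-3.12, 3.12]. Speed limits (rad/s): [2.57, 2.57, 3.01, 3.14, 3.14, 3.14].

### API

Orientations are given as a unit quaternion [w, x, y, z].
In Python, from bench import * gives the robot as it stands.
- The arm moves only by the shell command python3 -m jog 'ROWS'. ROWS is JSON, a list of rows, each a list of 3 entries, a list of its own where there are three numbers: the shift along the tool's x, y, z in mm, then the turn, a rotation vector about the tool's x, y, z in rad, then the opening, from 0 (shut) to 1 (fully open). A call has 1 to 20 rows; each row is the pose to reach, as a shift and turn from the pose measured when the call began, along the tool's axes at that moment; what a row does not reach only later rows make up. A row lasts 1/12 s, in which the tool goes at most 41.7 mm and 7.16 degrees, less where a joint would pass 70% of its speed; a pose out of reach is approached as far as the arm can. A call with a gripper value outside its range is refused whole. The fingers move at their own pace and stop on an object; the grip force is fixed at half the most. Time passes only in rows, so rows that repeat a pose let the fingers close. It gives the time, the measured TCP pose, the force and the opening at its end, in the units of the state.
- get_obs(): the state, without advancing time (a new reading comes with each control period).
- camera(name): name is "side" or "top" or "wrist"; returns (picture, depth): 400x640x3 uint8, red, green, blue; 400x640 float32, m along the optical axis (not along the pixel's ray), 0 where there is no reading.
- get_calibration(name): a dict with "fx", "fy", "cx", "cy" (pixels), "world_from_camera" (4x4, takes a point from camera to world coordinates). Camera axes: x right, y down, z forward; pixel columns grow to the right and rows downward; lengths in m; the calibration is good to about 2 mm. A picture is of the moment at which its call begins: read the wrist's pose just before it. get_calibration takes no time and is no camera call; for the wrist camera it gives the pose at the moment of the call.
- hand_in(): hands the job in, once; it reports no verdict.
The state is a dict: "time_s": time; "q": joint angles; "dq": joint speeds; "joint_efforts": joint torques, N m; "eef_pos": TCP position; "eef_rot": TCP orientation; "wrist_force": force on the tool from outside, world axes, zero at the start; "torque": the same for the moment, N m; "opening": opening from 0.0 (shut) to 1.0 (fully open).
Only numpy, scipy, OpenCV 4.12 (cv2) and the standard library are available. Lean on these libraries where they do the work, as an engineer would, in place of code of your own. Each camera call takes 0.05 s, during which the arm holds its last target.

### The job

The red hook arm has to be out of the way of the lathe work: swing the folded green arm fully out and press it firmly, but gently, against its stop for a moment so that its catch sets, then hang the wooden pattern over on it by its slot. Then fold the emptied red arm flat against the board and press it home against its stop in the same way, without forcing either arm. Leave everything else on the bench where it stands.

Things in the scene. Friction and masses are not known exactly. Their poses are not given: they have to be found in the camera images.
- board: upright grey panel, 18 mm thick, 520 mm wide, top edge 195 mm above the bench (lower than the tops of the arms, so a tool tip may pass above it). Origin under its middle at bench level; its x axis points out of the face that carries the hooks (away from the robot), y runs along the panel, z up. The blank stands in front of it
- green_hook: green folding hook, arm folded along the board's +y at the start. Origin on the upright pivot axis at the height of the rod axis, 200 mm above the bench, 38 mm out from the board's face; axes as the board's, not turning with the arm. Its stops are out of true by an unknown angle up to 0.15 rad either way, shifting the whole swing: find its end by feel
- green_hook_hinge (a joint): angle of the green arm from its own folded stop, rad: 0 folded, 1.45 fully out on the other stop. Starts at 0 to 0.25. At an angle q the arm points along (sin q, cos q) in the board's x, y, apart from the error of the stops
- green_pivot (a point): same point as the green hook's origin. Either arm: level round rod 10 mm thick, 125 mm from pivot axis to the axis of the upright round peg at its end; peg 12 mm thick, its top 27 mm above the rod axis (227 mm above the bench). Bracket and pivot reach 7 mm above the rod axis at most, 16 mm sideways
- red_hook: red folding hook, sizes, origin and axes like the green one. Its arm starts fully out along the board's +x with the pattern on it, and folds towards the board's +y. Its stops are out of true by up to 0.06 rad either way. The two pivots are 240 mm apart along the board; either colour may be the left one
- red_hook_hinge (a joint): angle of the red arm from its unfolded stop, rad: 0 fully out, 1.45 folded on the other stop. At an angle q the arm points along (cos q, sin q) in the board's x, y, apart from the error of the stops
- red_pivot (a point): same point as the red hook's origin. Either arm turns stiffly (0.3 N m, so 2.4 N at the peg), stays where it is left and has firm, slightly springy stops (about 4 N per mm at the peg). Catch: press on the stop with 8 to 15 N at the peg for half a second; more than 18 N on an arm bends it
- pattern_center (a point): centre of the pattern, an upright pale wooden plate with a blue band at its top: 12 mm thick (its x axis, along the rod it hangs on), 62 mm wide (y), 165 mm high (z up), about 0.25 kg; its lower end is a disc 68 mm across. Starts hanging on the red arm, 50 to 65 mm from the pivot; hung on a rod, its centre is 172 mm above the bench
- slot_top (a point): middle of the top edge of the pattern's slot, 32.5 mm above its centre, rests on the rod. The closed slot, 26 mm wide (y) and 50 mm high, goes right through along x. Above it is a solid tab 50 mm high, 62 mm wide, to be pinched across its 12 mm. To go on or off an arm, lift the plate about 32 mm off the rod and pass it level over the peg
- chuck: bystander, to be left alone: steel lathe chuck, 100 mm across, 60 mm high; origin at its underside
- blank: bystander, to be left alone: pale square wood blank, 55 x 55 mm, 70 mm high, standing in front of the board between the arms; origin at its underside
- bowl: bystander, to be left alone: dark turned wooden bowl, 110 mm across, 50 mm high; origin at its underside
- knob_turning: bystander, to be left alone: small turned wooden knob, 52 mm across, 68 mm high; origin at its underside
- gouge: bystander, to be left alone: turning gouge lying on the bench, 280 mm long, wooden handle
- wax_jar: bystander, to be left alone: jar of wax with black cap, 66 mm across, 70 mm high; origin at its underside

How it is judged:
On the way, in this order (a step that is already met when the one before it is completed fails the run):
1. the green arm is fully out (within 0.04 rad of its stop) and pressed on its stop with more than 7 N (value of joint green_hook_hinge above 1.41 rad and contact force between the fingers and green_hook above 7 N), for 0.2 s.
2. the pattern hangs on the green arm, let go (contact force between pattern and green_hook above 1.2 N and height (world z) of pattern_center between 0.166 and 0.178 m and angle between pattern_center's own z axis and vertical below 0.2 rad and x of pattern_center in the frame of green_hook between 0.025 and 0.118 m and contact force between the fingers and pattern below 0.1 N), for 0.2 s.
3. the red arm is folded flat (within 0.04 rad of its stop) and pressed on its stop with more than 7 N (value of joint red_hook_hinge above 1.41 rad and contact force between the fingers and red_hook above 7 N), for 0.2 s.
At the end, for the whole second after the job is handed in: The pattern hangs at rest and upright (within 0.2 rad) by its slot on the green arm, its centre 166 to 178 mm above the bench and 25 to 118 mm out from the pivot; the green arm is out (above 1.3 rad), the red arm folded (above 1.38 rad) (all of step 2 and linear speed of pattern below 0.02 m/s and value of joint green_hook_hinge above 1.3 rad and value of joint red_hook_hinge above 1.38 rad); the robot touches nothing.
It fails at once if more than 18 N on the green arm from the robot (contact force between any of the fingers, the arm and green_hook above 18 N).
It fails at once if more than 18 N on the red arm from the robot (contact force between any of the fingers, the arm and red_hook above 18 N).
It fails at once if the pattern falls to the bench or onto other things (height (world z) of pattern_center below 0.14 m).
It fails at once if something else on the bench is shoved by more than 20 mm (distance of any of chuck, blank, bowl, knob_turning, gouge, wax_jar from where it was at the start of the episode above 0.02 m).
It also fails if it takes over 72 s, if anything falls off the work surface, if the arm or the gripper's body presses on something with over 40 N, if the wrist force passes 120 N, or if a joint passes its speed limit or range.

## Working session

There is one attempt and no reset: what is moved stays moved. The work goes in short steps, Python scripts to look and compute and a shell command to move; the robot and the scene stay as the last step left them, time stands still between calls to the robot, and variables do not carry over. Pictures are saved under pics/ and viewed, and the job is handed in when it is done.

```bash
mkdir -p pics; ls; python3 - <<'E'
from bench import *
import cv2
print(get_obs())
for n in ["side","top","wrist"]:
    p,d=camera(n); cv2.imwrite(f"pics/{n}0.png",p[:,:,::-1])
    print(n,get_calibration(n))
E
```

```text
pics
{'time_s': 0.0, 'q': array([-1.54732104e+00,  1.81512136e-01,  1.60803973e+00, -2.17965040e-05,
        1.35381095e+00, -2.06296667e-01]), 'dq': array([ 0.00058505,  0.00024208, -0.0014471 , -0.0013298 , -0.00146878,
       -0.00040288]), 'joint_efforts': array([ 6.37211269e-04, -4.44868577e+01, -3.51333046e+01, -2.04191241e-05,
        9.05719469e-03, -3.29674293e-06]), 'eef_pos': array([ 0.13095786, -0.55930199,  0.23038509]), 'eef_rot': array([-8.82358654e-04,  9.93407202e-01,  1.14635713e-01,  7.01971931e-05]), 'wrist_force': array([ 0.55015156, -0.21309182, -0.21806819]), 'torque': array([ 0.04377478, -0.08097165, -0.02016436]), 'opening': 0.9977182329859704}
side {'fx': 434.36796965078844, 'fy': 434.36796965078844, 'cx': 322.54619890598764, 'cy': 192.07042170500176, 'world_from_camera': array([[-0.89176034, -0.34976526,  0.28710235,  0.25067407],
       [-0.45250416,  0.68665933, -0.56898063,  0.66287789],
       [ 0.00186815, -0.63730936, -0.77060579,  1.06476497],
       [ 0.        ,  0.        ,  0.        ,  1.        ]])}
top {'fx': 470.33044502485797, 'fy': 470.33044502485797, 'cx': 312.66306605950376, 'cy': 198.00327189327766, 'world_from_camera': array([[-0.02264074, -0.97739211,  0.21021909,  0.30635246],
       [-0.99973687,  0.02135915, -0.00836517, -0.01632063],
       [ 0.00368595, -0.21035317, -0.97761851,  1.49415704],
       [ 0.        ,  0.        ,  0.        ,  1.        ]])}
wrist {'fx': 340.8725850405875, 'fy': 340.8725850405875, 'cx': 320.24640920087586, 'cy': 196.21501347528198, 'world_from_camera': array([[ 0.22676797, -0.92190599, -0.31411085,  0.21219741],
       [-0.97394725, -0.21522846, -0.0714386 , -0.5410143 ],
       [-0.00174592,  0.32212739, -0.94669472,  0.37262655],
       [ 0.        ,  0.        ,  0.        ,  1.        ]])}
```

View pics/top0.png

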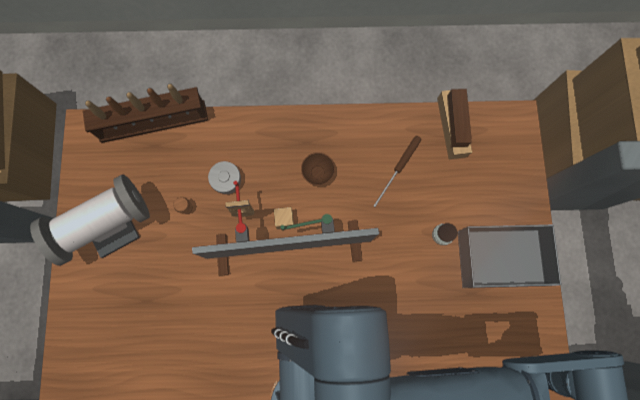

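View pics/side0.png

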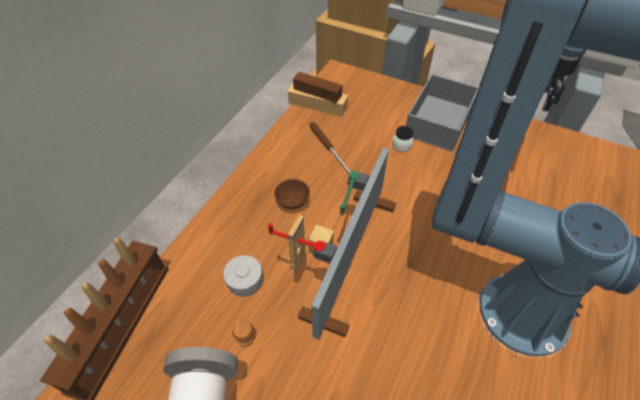

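The top view shows red on the left (pivot about 241,228, peg 237,184) with the pattern at about (237,204). Green is on the right (pivot 327,219) and folded left, with its peg near (282,227). Next I'll measure these.

```bash
cat > h.py <<'E'
from bench import *
import numpy as np, cv2
from scipy.spatial.transform import Rotation as R
def pts(name):
    c=get_calibration(name); p,d=camera(name)
    v,u=np.mgrid[0:400,0:640]
    P=np.stack([(u-c['cx'])/c['fx']*d,(v-c['cy'])/c['fy']*d,d],-1)
    T=c['world_from_camera']; W=P@T[:3,:3].T+T[:3,3]
    return p,d,W
def mask(p,lo,hi):
    return cv2.inRange(cv2.cvtColor(p,cv2.COLOR_RGB2HSV),lo,hi)>0
def red(p): return mask(p,(0,170,90),(4,255,255))|mask(p,(175,170,90),(180,255,255))
def green(p): return mask(p,(60,80,40),(90,255,255))
E
python3 - <<'E'
from h import *
for n in ["top","side"]:
    p,d,W=pts(n)
    np.savez(f"{n}0.npz",p=p,d=d,W=W)
    for nm,m in (("red",red(p)),("green",green(p))):
        m=m&(d>0)&(W[...,2]>.15)&(W[...,2]<.26)
        Q=W[m]; print(n,nm,len(Q))
        mm=m&(W[...,2]>0.19)
        Q=W[mm]
        # cluster ends
        c,_,vt=np.linalg.svd(Q[:,:2]-Q[:,:2].mean(0),full_matrices=False)
        s=(Q[:,:2]-Q[:,:2].mean(0))@vt[0]
        print(vt[0],s.min(),s.max(),Q.mean(0))
        for a,b in ((s.min(),s.min()+.012),(s.max()-.012,s.max())):
            k=(s>=a)&(s<=b); print('  end',Q[k].mean(0),Q[k][:,2].max(),k.sum())
    # board top
    g=(abs(W[...,2]-.195)<.006)&(d>0)&(W[...,0]>.2)&(W[...,0]<.7)&(abs(W[...,1])<.5)
    g&=(cv2.cvtColor(p,cv2.COLOR_RGB2HSV)[...,1]<60)
    nlab,lab,st,_=cv2.connectedComponentsWithStats(g.astype(np.uint8))
    i=1+np.argmax(st[1:,4]); Q=W[lab==i][:,:2]
    r=cv2.minAreaRect(Q.astype(np.float32)*1000); print('board',r,st[i],np.round(cv2.boxPoints(r)))
E
```

```text
top red 139
[-0.99424614 -0.1071196 ] -0.08694358894841316 0.049892921296863846 [0.54341794 0.17792767 0.2058688 ]
  end [0.62460978 0.18622417 0.21884786] 0.22747526308302102 10
  end [0.50019716 0.17239493 0.20631335] 0.2100731117814767 33
top green 57
[ 0.21925864 -0.97566677] -0.06899171325490672 0.07033809865562447 [ 0.513962   -0.00680915  0.2067311 ]
  end [0.49988449 0.05769565 0.22486598] 0.22938999267672688 6
  end [ 0.52844929 -0.071503    0.20569102] 0.20823886906845668 7
board ((470.10308837890625, 51.40687561035156), (27.334009170532227, 518.6533203125), 4.555817127227783) [ 192  228  187   26 1214] [[ 436.  309.]
 [ 477. -208.]
 [ 504. -206.]
 [ 463.  311.]]
side red 203
[-0.99307604 -0.11747329] -0.0840198378368646 0.05654369997430712 [0.54840909 0.18198988 0.20624809]
  end [0.62573287 0.19139306 0.21572783] 0.22708636985035047 31
  end [0.49914571 0.17541131 0.2057892 ] 0.20925624654781294 40
side green 141
[ 0.19081271 -0.98162646] -0.08892719805157397 0.051697904331164696 [ 0.51579839 -0.02096261  0.2067268 ]
  end [0.49904305 0.06206896 0.2220942 ] 0.22900490081455604 18
  end [ 0.52361097 -0.06608951  0.20548527] 0.2086753799622989 33
board ((492.1681213378906, 54.863800048828125), (68.98054504394531, 519.8739013671875), 4.520458698272705) [ 312  148   76  162 1400] [[ 437.  311.]
 [ 478. -207.]
 [ 547. -202.]
 [ 506.  317.]]
```

```bash
python3 - <<'E'
import cv2
for n,(x,y,w,h) in {"top":(180,140,220,140),"side":(220,140,190,210)}.items():
    a=cv2.imread(f"pics/{n}0.png")[y:y+h,x:x+w]
    f=min(790/w,590/h); cv2.imwrite(f"pics/{n}0c.png",cv2.resize(a,None,fx=f,fy=f,interpolation=cv2.INTER_CUBIC))
E
```

```text
(no output)
```

View pics/top0c.png

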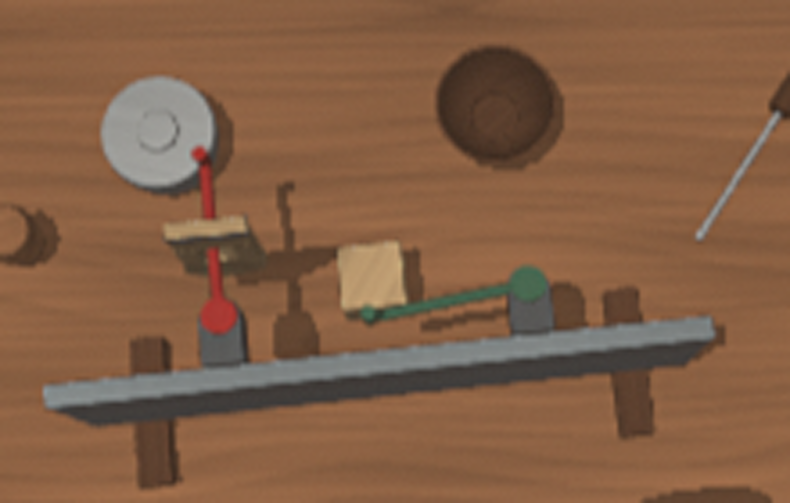

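View pics/side0c.png

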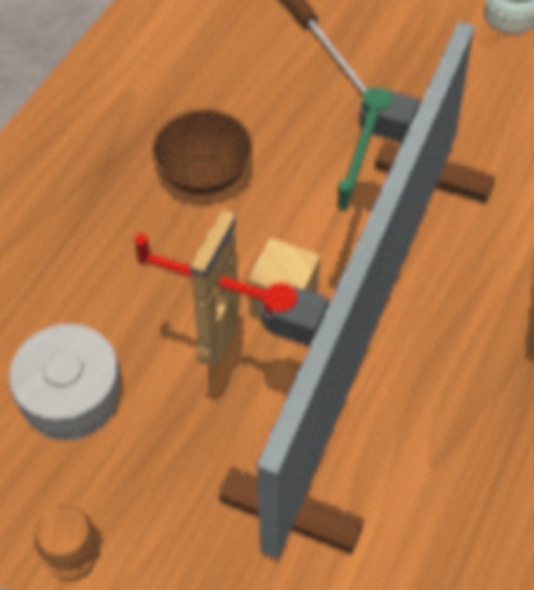

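```bash
python3 - <<'E'
from h import *
def ray(n,u,v,z):
    c=get_calibration(n);T=c['world_from_camera']
    r=T[:3,:3]@np.array([(u-c['cx'])/c['fx'],(v-c['cy'])/c['fy'],1]);o=T[:3,3]
    return (o+r*(z-o[2])/r[2])[:2].round(4)
ft,fs=790/220,590/210
for nm,t,s,z in (("redpiv",(218,315),(281,298),.207),("redpeg",(200,154),(142,238),.227),("grpiv",(527,284),(377,99),.207),("grpeg",(370,314),(345,184),.227)):
    print(nm,ray("top",t[0]/ft+180,t[1]/ft+140,z),ray("side",s[0]/fs+220,s[1]/fs+140,z))
for n in("top","side"):
    f=np.load(n+"0.npz");W=f['W'];p=f['p'];d=f['d']
    # pattern: pts near red arm not red
    m=(d>0)&~red(p)&(W[...,2]>.15)&(W[...,2]<.27)&(W[...,0]>.53)&(W[...,0]<.62)&(abs(W[...,1]-.18)<.06)
    Q=W[m]; print(n,len(Q),Q.min(0),Q.max(0))
    t=Q[Q[:,2]>.248]; print(len(t),t.mean(0),cv2.minAreaRect((t[:,:2]*1000).astype(np.float32)))
    # bystanders blank
    m=(d>0)&(abs(W[...,2]-.07)<.006)&(W[...,0]>.45)&(W[...,0]<.62)&(W[...,1]>-.05)&(W[...,1]<.14)
    Q=W[m];print('blank',len(Q),cv2.minAreaRect((Q[:,:2]*1000).astype(np.float32)))
E
```

```text
redpiv [0.5036 0.1731] [0.5018 0.1774]
redpeg [0.6264 0.1853] [0.6268 0.1889]
grpiv [ 0.5225 -0.0651] [ 0.5218 -0.0601]
grpeg [0.4987 0.0552] [0.4995 0.0598]
top 297 [0.53193117 0.14685213 0.15045334] [0.61760014 0.21048268 0.26053506]
113 [0.56164648 0.17767795 0.25311062] ((562.0669555664062, 178.13858032226562), (13.48551082611084, 61.90262222290039), 5.145734786987305)
blank 318 ((521.4735717773438, 43.81165313720703), (127.22843170166016, 172.6892852783203), 4.64187479019165)
side 534 [0.53107185 0.14815639 0.15076562] [0.61972342 0.21446351 0.25674443]
134 [0.56288486 0.18150256 0.25269375] ((563.3860473632812, 180.06747436523438), (12.597542762756348, 63.576255798339844), 5.653745651245117)
blank 341 ((521.9887084960938, 51.9194450378418), (126.83766174316406, 186.50900268554688), 4.692176342010498)
```

```bash
cat >> h.py <<'E'
def plan(*tg):
    """each tg=(x,y,z,yaw[,open]) -> rows (mm, rad) in current tool frame"""
    o=get_obs(); w=o['eef_rot']; R0=R.from_quat([w[1],w[2],w[3],w[0]]); p0=np.array(o['eef_pos'])
    for t in tg:
        s=R0.inv().apply(np.array(t[:3])-p0)*1000
        Rt=R.from_euler('z',t[3])*R.from_matrix(np.diag([1,-1,-1.]))
        r=(R0.inv()*Rt).as_rotvec()
        n=max(np.linalg.norm(s)/41.7,np.degrees(np.linalg.norm(r))/7.16)
        print([list(s.round(1)),list(r.round(3))],'rows>=%.1f'%n)
def st():
    o=get_obs(); w=o['eef_rot']; M=R.from_quat([w[1],w[2],w[3],w[0]]).as_matrix()
    print('t%.2f'%o['time_s'],o['eef_pos'].round(4),'yaw %.3f'%np.arctan2(M[1,0],M[0,0]),'tz',M[:,2].round(3),'F',o['wrist_force'].round(2),'op %.3f'%o['opening'],'q',o['q'].round(2))
E
python3 - <<'E'
from h import *
st();plan((.131,-.56,.33,.23),(.455,.05,.33,.19))
E
```

```text
t0.25 [ 0.131  -0.5596  0.2308] yaw 0.230 tz [-0.     0.001 -1.   ] F [0.25 0.46 0.44] op 0.998 q [-1.55  0.18  1.61  0.    1.35 -0.21]
[[np.float64(-0.0), np.float64(0.3), np.float64(-99.2)], [np.float64(-0.001), np.float64(-0.0), np.float64(-0.0)]] rows>=2.4
[[np.float64(454.4), np.float64(-519.9), np.float64(-98.6)], [np.float64(-0.001), np.float64(-0.0), np.float64(0.04)]] rows>=16.7
```

```bash
python3 -m jog '[[[0,0,-50],[0,0,0],0],[[0,0,-98],[0,0,0],0],[[454,-520,-98],[0,0,0.04],0],[[454,-520,-98],[0,0,0.04],0],[[454,-520,-98],[0,0,0.04],0],[[454,-520,-98],[0,0,0.04],0],[[454,-520,-98],[0,0,0.04],0],[[454,-520,-98],[0,0,0.04],0],[[454,-520,-98],[0,0,0.04],0],[[454,-520,-98],[0,0,0.04],0],[[454,-520,-98],[0,0,0.04],0],[[454,-520,-98],[0,0,0.04],0],[[454,-520,-98],[0,0,0.04],0],[[454,-520,-98],[0,0,0.04],0],[[454,-520,-98],[0,0,0.04],0],[[454,-520,-98],[0,0,0.04],0],[[454,-520,-98],[0,0,0.04],0],[[454,-520,-98],[0,0,0.04],0],[[454,-520,-98],[0,0,0.04],0],[[454,-520,-98],[0,0,0.04],0]]'
python3 - <<'E'
from h import *
st()
p,d,W=pts("wrist"); cv2.imwrite("pics/w1.png",p[:,:,::-1]); np.savez("w1.npz",p=p,d=d,W=W); st()
E
```

```text
time_s: 1.92
eef_pos: [0.4557, 0.0539, 0.3293]
eef_rot: [-0.001, 0.995, 0.097, 0.0]
wrist_force: [0.0, -0.2, -0.3]
opening: 0.001
t1.92 [0.4557 0.0539 0.3293] yaw 0.195 tz [ 0.     0.002 -1.   ] F [ 0.04 -0.22 -0.26] op 0.001 q [-0.14 -0.16  1.75  0.    1.55  1.23]
t1.97 [0.4549 0.0521 0.3291] yaw 0.194 tz [-0.001  0.001 -1.   ] F [-0.05 -0.51  0.37] op -0.002 q [-0.15 -0.16  1.75  0.    1.55  1.23]
```

View pics/w1.png

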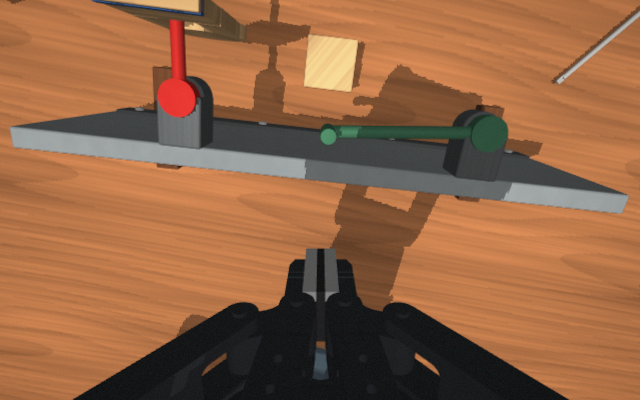

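The wrist view is clear: green peg at (328,136), green pivot at (488,133), red pivot at (176,98). The fingertips are shut at (320,270).

```bash
cat >> h.py <<'E'
def ray(n,u,v,z):
    c=get_calibration(n);T=c['world_from_camera']
    r=T[:3,:3]@np.array([(u-c['cx'])/c['fx'],(v-c['cy'])/c['fy'],1]);o=T[:3,3]
    return (o+r*(z-o[2])/r[2])[:2].round(4)
E
python3 - <<'E'
from h import *
for nm,u,v,z in (("gpeg",328,136,.227),("gpiv",488,133,.207),("rpiv",176,98,.207),("board back L",12,147,.195),("board back R",625,213,.195)): print(nm,ray("wrist",u,v,z))
print(ray("wrist",304,250,.329),ray("wrist",336,250,.329))
f=np.load("w1.npz");W=f['W'];d=f['d']
m=(d>0)&(d<.25)
print(W[255:300:8,322],d[255:300:8,322])
E
```

```text
gpeg [0.5007 0.0554]
gpiv [ 0.5236 -0.0659]
rpiv [0.5036 0.1712]
board back L [0.4375 0.3052]
board back R [ 0.4802 -0.2128]
[0.4618 0.061 ] [0.4647 0.0463]
[[0.46676687 0.05512066 0.33879021]
 [0.4671106  0.05520527 0.34628789]
 [0.46669878 0.05513596 0.35186972]
 [0.46662512 0.05513388 0.35755622]
 [0.46665462 0.05515163 0.36296188]
 [0.46565523 0.05496133 0.36646031]] [0.14870708 0.14149418 0.13634333 0.13098246 0.12585372 0.12286846]
```

```bash
cat >> h.py <<'E'
G=np.array([.5235,-.0657]); RD=np.array([.5036,.1720])
def gp(th,back,z=.210,L=.1245):
    a=np.array([np.cos(th),np.sin(th)]); t=np.array([np.sin(th),-np.cos(th)])
    p=G+L*a-back*t; return (p[0],p[1],z,th-np.pi/2)
E
python3 - <<'E'
from h import *
plan((.474,.0505,.21,.183))
E
```

```text
[[np.float64(18.5), np.float64(5.4), np.float64(119.1)], [np.float64(-0.001), np.float64(0.0), np.float64(0.011)]] rows>=2.9
```

```bash
python3 -m jog '[[[18.5,5.4,40],[0,0,0.011],0],[[18.5,5.4,80],[0,0,0.011],0],[[18.5,5.4,119],[0,0,0.011],0],[[18.5,5.4,119],[0,0,0.011],0],[[18.5,5.4,119],[0,0,0.011],0]]'
python3 - <<'E'
from h import *
st()
p,d,W=pts("wrist"); cv2.imwrite("pics/w2.png",p[:,:,::-1])
st()
plan(*[gp(t,.017) for t in np.arange(1.754,.38,-.1)])
E
```

```text
time_s: 2.38
eef_pos: [0.4722, 0.0498, 0.2088]
eef_rot: [-0.001, 0.996, 0.091, -0.003]
wrist_force: [-0.1, -0.4, 1.1]
opening: -0.002
t2.38 [0.4722 0.0498 0.2088] yaw 0.182 tz [-0.006  0.002 -1.   ] F [-0.14 -0.4   1.07] op -0.002 q [-0.15 -0.02  1.87  0.    1.3   1.24]
t2.43 [0.4742 0.0497 0.2113] yaw 0.182 tz [-0.001  0.001 -1.   ] F [ 0.07 -0.2   0.43] op 0.001 q [-0.15 -0.02  1.87  0.    1.3   1.24]
[[np.float64(10.4), np.float64(-2.1), np.float64(1.3)], [np.float64(-0.001), np.float64(0.0), np.float64(-0.001)]] rows>=0.3
[[np.float64(23.0), np.float64(-3.1), np.float64(1.3)], [np.float64(-0.001), np.float64(0.0), np.float64(0.099)]] rows>=0.8
[[np.float64(35.5), np.float64(-3.0), np.float64(1.3)], [np.float64(-0.001), np.float64(0.001), np.float64(0.199)]] rows>=1.6
[[np.float64(48.0), np.float64(-1.6), np.float64(1.3)], [np.float64(-0.001), np.float64(0.001), np.float64(0.299)]] rows>=2.4
[[np.float64(60.3), np.float64(1.1), np.float64(1.3)], [np.float64(-0.001), np.float64(0.001), np.float64(0.399)]] rows>=3.2
[[np.float64(72.2), np.float64(5.0), np.float64(1.3)], [np.float64(
[... 372 characters left out ...]
loat64(-0.001), np.float64(0.001), np.float64(0.799)]] rows>=6.4
[[np.float64(114.4), np.float64(31.6), np.float64(1.2)], [np.float64(-0.001), np.float64(0.001), np.float64(0.899)]] rows>=7.2
[[np.float64(123.1), np.float64(40.8), np.float64(1.2)], [np.float64(-0.001), np.float64(0.001), np.float64(0.999)]] rows>=8.0
[[np.float64(130.7), np.float64(50.7), np.float64(1.2)], [np.float64(-0.001), np.float64(0.001), np.float64(1.099)]] rows>=8.8
[[np.float64(137.4), np.float64(61.4), np.float64(1.2)], [np.float64(-0.001), np.float64(0.001), np.float64(1.199)]] rows>=9.6
[[np.float64(142.9), np.float64(72.6), np.float64(1.2)], [np.float64(-0.001), np.float64(0.001), np.float64(1.299)]] rows>=10.4
```

View pics/w2.png

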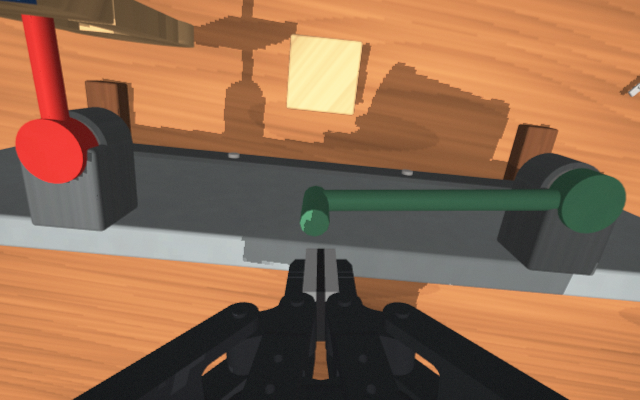

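```bash
python3 -m jog '[[[3,-1,1],[0,0,0],0],[[6,-2,1],[0,0,0],0],[[8,-2,1],[0,0,0],0],[[10.5,-2.1,1],[0,0,0],0],[[13,-2.5,1],[0,0,0.02],0],[[17,-2.8,1],[0,0,0.05],0],[[23,-3,1],[0,0,0.1],0]]'
python3 - <<'E'
from h import *
st()
E
```

```text
time_s: 3.02
eef_pos: [0.4961, 0.057, 0.2107]
eef_rot: [-0.0, 0.999, 0.04, -0.001]
wrist_force: [-3.5, 0.3, 2.8]
opening: -0.001
t3.02 [0.4961 0.057  0.2107] yaw 0.080 tz [-0.001  0.001 -1.   ] F [-3.48  0.33  2.83] op -0.001 q [-0.12  0.03  1.81  0.    1.3   1.37]
```

```bash
python3 - <<'E'
from h import *
plan(*[gp(t,.017) for t in np.arange(1.60,.44,-.06)])
E
```

```text
[[np.float64(6.8), np.float64(-0.7), np.float64(0.7)], [np.float64(-0.001), np.float64(0.001), np.float64(0.051)]] rows>=0.4
[[np.float64(14.3), np.float64(-1.1), np.float64(0.7)], [np.float64(-0.001), np.float64(0.001), np.float64(0.111)]] rows>=0.9
[[np.float64(21.9), np.float64(-1.1), np.float64(0.7)], [np.float64(-0.001), np.float64(0.001), np.float64(0.171)]] rows>=1.4
[[np.float64(29.4), np.float64(-0.6), np.float64(0.7)], [np.float64(-0.001), np.float64(0.001), np.float64(0.231)]] rows>=1.8
[[np.float64(36.9), np.float64(0.3), np.float64(0.7)], [np.float64(-0.001), np.float64(0.001), np.float64(0.291)]] rows>=2.3
[[np.float64(44.3), np.float64(1.7), np.float64(0.7)], [np.float64(-0.001), np.float64(0.001), np.float64(0.351)]] rows>=2.8
[[np.float64(51.6), np.float64(3.5), np.float64(0.7)], [np.float64(-0.001), np.float64(0.001), np.float64(0.411)]] rows>=3.3
[[np.float64(58.8), np.float64(5.8), np.float64(0.7)], [np.float64(-0.001), np.float64(0.001), np.float64(0.471)]] rows>=3.8
[[np.float64(65.8), np.float64(8.5), np.float64(0.7)], [np.float64(-0.001), np.float64(0.001), np
[... 699 characters left out ...]
(0.6)], [np.float64(-0.0), np.float64(0.001), np.float64(0.891)]] rows>=7.1
[[np.float64(108.9), np.float64(38.3), np.float64(0.6)], [np.float64(-0.0), np.float64(0.001), np.float64(0.951)]] rows>=7.6
[[np.float64(113.9), np.float64(43.9), np.float64(0.6)], [np.float64(-0.0), np.float64(0.001), np.float64(1.011)]] rows>=8.1
[[np.float64(118.6), np.float64(49.9), np.float64(0.6)], [np.float64(-0.0), np.float64(0.002), np.float64(1.071)]] rows>=8.6
[[np.float64(122.9), np.float64(56.1), np.float64(0.5)], [np.float64(-0.0), np.float64(0.002), np.float64(1.131)]] rows>=9.0
[[np.float64(126.8), np.float64(62.5), np.float64(0.5)], [np.float64(-0.0), np.float64(0.002), np.float64(1.191)]] rows>=9.5
```

```bash
python3 -m jog '[[[6.8,-0.7,0.7],[0,0,0.05],0],[[14.3,-1.1,0.7],[0,0,0.11],0],[[21.9,-1.1,0.7],[0,0,0.17],0],[[29.4,-0.6,0.7],[0,0,0.23],0],[[36.9,0.3,0.7],[0,0,0.29],0],[[44.3,1.7,0.7],[0,0,0.35],0],[[51.6,3.5,0.7],[0,0,0.41],0],[[58.8,5.8,0.7],[0,0,0.47],0],[[65.8,8.5,0.7],[0,0,0.53],0],[[72.7,11.6,0.6],[0,0,0.59],0],[[79.4,15.1,0.6],[0,0,0.65],0]]'
python3 - <<'E'
from h import *
p,d,W=pts("wrist"); cv2.imwrite("pics/w3.png",p[:,:,::-1]); st()
E
```

```text
time_s: 3.93
eef_pos: [0.5767, 0.0487, 0.2103]
eef_rot: [-0.0, 0.959, -0.283, -0.001]
wrist_force: [-3.1, 0.4, 2.3]
opening: 0.001
t3.98 [0.5778 0.048  0.2103] yaw -0.577 tz [-0.001  0.001 -1.   ] F [-1.04  0.4   1.82] op -0.002 q [-0.12  0.21  1.62  0.    1.32  2.03]
```

View pics/w3.png

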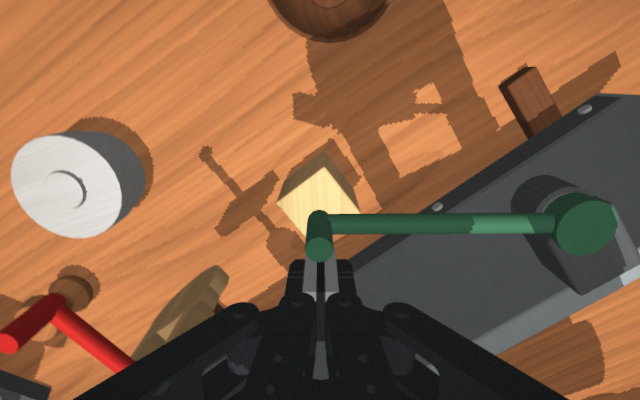

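```bash
python3 - <<'E'
from h import *
plan(*[gp(t,.017) for t in (.94,.88,.82,.76,.70,.64,.58,.52,.47,.42)])
E
```

```text
[[np.float64(6.3), np.float64(-0.3), np.float64(0.3)], [np.float64(-0.0), np.float64(0.001), np.float64(0.053)]] rows>=0.4
[[np.float64(13.8), np.float64(-0.7), np.float64(0.3)], [np.float64(-0.0), np.float64(0.001), np.float64(0.113)]] rows>=0.9
[[np.float64(21.3), np.float64(-0.6), np.float64(0.3)], [np.float64(-0.0), np.float64(0.001), np.float64(0.173)]] rows>=1.4
[[np.float64(28.9), np.float64(-0.1), np.float64(0.3)], [np.float64(-0.0), np.float64(0.001), np.float64(0.233)]] rows>=1.9
[[np.float64(36.3), np.float64(0.8), np.float64(0.3)], [np.float64(-0.0), np.float64(0.001), np.float64(0.293)]] rows>=2.3
[[np.float64(43.7), np.float64(2.2), np.float64(0.3)], [np.float64(-0.0), np.float64(0.001), np.float64(0.353)]] rows>=2.8
[[np.float64(51.0), np.float64(4.1), np.float64(0.3)], [np.float64(-0.0), np.float64(0.001), np.float64(0.413)]] rows>=3.3
[[np.float64(58.2), np.float64(6.4), np.float64(0.3)], [np.float64(-0.0), np.float64(0.001), np.float64(0.473)]] rows>=3.8
[[np.float64(64.1), np.float64(8.6), np.float64(0.3)], [np.float64(-0.0), np.float64(0.001), np.float64(0.523)]] rows>=4.2
[[np.float64(69.9), np.float64(11.1), np.float64(0.3)], [np.float64(-0.0), np.float64(0.001), np.float64(0.573)]] rows>=4.6
```

```bash
python3 -m jog '[[[6.3,-0.3,0.3],[0,0,0.053],0],[[13.8,-0.7,0.3],[0,0,0.113],0],[[21.3,-0.6,0.3],[0,0,0.173],0],[[28.9,-0.1,0.3],[0,0,0.233],0],[[36.3,0.8,0.3],[0,0,0.293],0],[[43.7,2.2,0.3],[0,0,0.353],0],[[51,4.1,0.3],[0,0,0.413],0],[[58.2,6.4,0.3],[0,0,0.473],0],[[58.2,6.4,0.3],[0,0,0.473],0]]'
python3 - <<'E'
from h import *
st()
plan(*[gp(t,.017) for t in (.50,.48,.46,.44,.42,.40,.38,.36,.34,.32)])
E
```

```text
time_s: 4.73
eef_pos: [0.6237, 0.0106, 0.21]
eef_rot: [-0.001, 0.865, -0.502, -0.0]
wrist_force: [-0.4, 0.2, 0.2]
opening: 0.002
t4.73 [0.6237 0.0106 0.21  ] yaw -1.052 tz [-0.     0.001 -1.   ] F [-0.42  0.24  0.18] op 0.002 q [-0.17  0.31  1.5   0.    1.34  2.45]
[[np.float64(1.9), np.float64(0.1), np.float64(-0.0)], [np.float64(-0.0), np.float64(0.001), np.float64(0.018)]] rows>=0.1
[[np.float64(4.4), np.float64(-0.2), np.float64(-0.0)], [np.float64(-0.0), np.float64(0.001), np.float64(0.038)]] rows>=0.3
[[np.float64(6.9), np.float64(-0.4), np.float64(-0.0)], [np.float64(-0.0), np.float64(0.001), np.float64(0.058)]] rows>=0.5
[[np.float64(9.4), np.float64(-0.6), np.float64(-0.0)], [np.float64(-0.0), np.float64(0.001), np.float64(0.078)]] rows>=0.6
[[np.float64(11.9), np.float64(-0.7), np.float64(-0.0)], [np.float64(-0.0), np.float64(0.001), np.float64(0.098)]] rows>=0.8
[[np.float64(14.5), np.float64(-0.8), np.float64(-0.0)], [np.float64(-0.0), np.float64(0.001), np.float64(0.118)]] rows>=0.9
[[np.float64(17.0), np.float64(-0.8), np.float64(-0.1)], [np.float64(-0.0), np.float64(0.001), np.float64(0.138)]] rows>=1.1
[[np.float64(19.5), np.float64(-0.8), np.float64(-0.1)], [np.float64(-0.0), np.float64(0.001), np.float64(0.158)]] rows>=1.3
[[np.float64(22.0), np.float64(-0.7), np.float64(-0.1)], [np.float64(-0.0), np.float64(0.001), np.float64(0.178)]] rows>=1.4
[[np.float64(24.5), np.float64(-0.5), np.float64(-0.1)], [np.float64(-0.0), np.float64(0.001), np.float64(0.198)]] rows>=1.6
```

```bash
python3 -m jog '[[[2,0,0],[0,0,0.018],0],[[4.4,-0.2,0],[0,0,0.038],0],[[7,-0.4,0],[0,0,0.058],0],[[9.5,-0.6,0],[0,0,0.078],0],[[12,-0.7,0],[0,0,0.098],0]]'; python3 -m jog '[[[1.2,0,0],[0,0,0.01],0],[[2.5,0,0],[0,0,0.02],0]]'; python3 -m jog '[[[1.2,0,0],[0,0,0.01],0],[[2.5,0,0],[0,0,0.02],0]]'
python3 - <<'E'
from h import *
st()
plan(*[gp(t,.017) for t in (.40,.38,.36,.34,.32)])
E
```

```text
time_s: 5.15
eef_pos: [0.6304, 0.0007, 0.21]
eef_rot: [-0.001, 0.839, -0.544, -0.0]
wrist_force: [0.2, 2.6, -0.0]
opening: 0.001
time_s: 5.32
eef_pos: [0.6317, -0.0016, 0.2101]
eef_rot: [-0.001, 0.833, -0.553, -0.0]
wrist_force: [1.2, 3.5, -0.2]
opening: 0.005
time_s: 5.48
eef_pos: [0.6329, -0.0039, 0.2102]
eef_rot: [-0.001, 0.827, -0.562, -0.0]
wrist_force: [0.7, 3.0, -0.5]
opening: 0.001
t5.48 [ 0.6329 -0.0039  0.2102] yaw -1.193 tz [ 0.001  0.002 -1.   ] F [ 0.66  2.95 -0.54] op 0.001 q [-0.19  0.32  1.47  0.    1.34  2.57]
[[np.float64(-2.7), np.float64(0.4), np.float64(0.2)], [np.float64(-0.002), np.float64(0.001), np.float64(-0.023)]] rows>=0.2
[[np.float64(-0.2), np.float64(-0.0), np.float64(0.2)], [np.float64(-0.002), np.float64(0.001), np.float64(-0.003)]] rows>=0.0
[[np.float64(2.3), np.float64(-0.3), np.float64(0.2)], [np.float64(-0.002), np.float64(0.001), np.float64(0.017)]] rows>=0.1
[[np.float64(4.8), np.float64(-0.6), np.float64(0.2)], [np.float64(-0.002), np.float64(0.001), np.float64(0.037)]] rows>=0.3
[[np.float64(7.3), np.float64(-0.8), np.float64(0.2)], [np.float64(-0.002), np.float64(0.001), np.float64(0.057)]] rows>=0.5
```

```bash
python3 -m jog '[[[0.8,0,0],[0,0,0.008],0],[[1.6,-0.1,0],[0,0,0.015],0]]'; python3 -m jog '[[[0.8,0,0],[0,0,0.008],0],[[1.6,-0.1,0],[0,0,0.015],0]]'; python3 -m jog '[[[0.8,0,0],[0,0,0.008],0],[[1.6,-0.1,0],[0,0,0.015],0]]'
```

```text
time_s: 5.65
eef_pos: [0.6337, -0.0054, 0.2102]
eef_rot: [-0.001, 0.823, -0.568, -0.0]
wrist_force: [1.2, 3.6, 0.2]
opening: -0.001
time_s: 5.82
eef_pos: [0.6344, -0.0069, 0.2103]
eef_rot: [-0.001, 0.818, -0.575, 0.0]
wrist_force: [1.0, 2.7, 0.5]
opening: -0.001
time_s: 5.98
eef_pos: [0.635, -0.008, 0.2102]
eef_rot: [-0.002, 0.814, -0.581, -0.0]
wrist_force: [1.2, 5.7, 0.3]
opening: -0.002
```

```bash
python3 -m jog '[[[0.6,0,0],[0,0,0],0],[[1.2,0,0],[0,0,0],0]]'; python3 -m jog '[[[0.6,0,0],[0,0,0],0],[[1.2,0,0],[0,0,0],0]]'
```

```text
time_s: 6.15
eef_pos: [0.6351, -0.0083, 0.2101]
eef_rot: [-0.002, 0.814, -0.581, -0.001]
wrist_force: [0.6, 7.6, 0.7]
opening: 0.001
time_s: 6.32
eef_pos: [0.6352, -0.0085, 0.2099]
eef_rot: [-0.002, 0.814, -0.581, -0.002]
wrist_force: [0.1, 7.0, 0.1]
opening: -0.001
```

```bash
python3 -m jog '[[[1.2,0,0],[0,0,0],0],[[1.6,0,0],[0,0,0],0],[[1.6,0,0],[0,0,0],0]]'; python3 -m jog '[[[1.6,0,0],[0,0,0],0],[[1.9,0,0],[0,0,0],0],[[1.9,0,0],[0,0,0],0]]'
```

```text
time_s: 6.57
eef_pos: [0.6354, -0.0087, 0.2098]
eef_rot: [-0.003, 0.814, -0.581, -0.003]
wrist_force: [0.0, 7.1, 0.2]
opening: 0.001
time_s: 6.82
eef_pos: [0.6355, -0.0089, 0.2096]
eef_rot: [-0.004, 0.814, -0.581, -0.004]
wrist_force: [-0.6, 8.4, 0.8]
opening: -0.001
```

```bash
python3 -m jog '[[[2.0,0,0],[0,0,0],0],[[2.4,0,0],[0,0,0],0],[[2.4,0,0],[0,0,0],0]]'; python3 -m jog '[[[2.4,0,0],[0,0,0],0],[[2.8,0,0],[0,0,0],0],[[2.8,0,0],[0,0,0],0]]'
```

```text
time_s: 7.07
eef_pos: [0.6357, -0.0093, 0.2094]
eef_rot: [-0.004, 0.814, -0.581, -0.006]
wrist_force: [-1.8, 9.0, 0.9]
opening: 0.001
time_s: 7.32
eef_pos: [0.6359, -0.0097, 0.2092]
eef_rot: [-0.005, 0.814, -0.58, -0.007]
wrist_force: [-1.3, 11.2, 1.2]
opening: 0.001
```

Pressing at about 11 N. I'll hold this for the catch.

```bash
python3 -m jog '[[[2.7,0,0],[0,0,0],0],[[2.7,0,0],[0,0,0],0],[[2.7,0,0],[0,0,0],0],[[2.7,0,0],[0,0,0],0]]'; python3 -m jog '[[[2.8,0,0],[0,0,0],0],[[2.8,0,0],[0,0,0],0],[[2.8,0,0],[0,0,0],0],[[2.8,0,0],[0,0,0],0],[[2.8,0,0],[0,0,0],0]]'
```

```text
time_s: 7.65
eef_pos: [0.6359, -0.0098, 0.209]
eef_rot: [-0.006, 0.814, -0.58, -0.009]
wrist_force: [-2.4, 11.0, 2.0]
opening: -0.002
time_s: 8.07
eef_pos: [0.636, -0.0099, 0.2089]
eef_rot: [-0.007, 0.815, -0.58, -0.011]
wrist_force: [-1.8, 10.5, 3.6]
opening: -0.004
```

```bash
python3 -m jog '[[[3.2,0,-1],[0,0,0],0],[[3.2,0,-1],[0,0,0],0],[[3.2,0,-1],[0,0,0],0]]'; python3 -m jog '[[[3.3,0,0],[0,0,0],0],[[3.3,0,0],[0,0,0],0],[[3.3,0,0],[0,0,0],0],[[3.3,0,0],[0,0,0],0],[[3.3,0,0],[0,0,0],0]]'
```

```text
time_s: 8.32
eef_pos: [0.636, -0.0102, 0.2095]
eef_rot: [-0.008, 0.815, -0.579, -0.014]
wrist_force: [-2.6, 11.3, 1.0]
opening: -0.003
time_s: 8.73
eef_pos: [0.636, -0.0103, 0.2092]
eef_rot: [-0.009, 0.815, -0.579, -0.016]
wrist_force: [-2.9, 11.7, 2.4]
opening: -0.0
```

```bash
python3 -m jog '[[[3.9,0,0],[0,0,0],0],[[3.9,0,0],[0,0,0],0],[[3.9,0,0],[0,0,0],0],[[3.9,0,0],[0,0,0],0],[[3.9,0,0],[0,0,0],0],[[3.9,0,0],[0,0,0],0],[[3.9,0,0],[0,0,0],0]]'
```

```text
time_s: 9.32
eef_pos: [0.6362, -0.0107, 0.2089]
eef_rot: [-0.011, 0.816, -0.578, -0.018]
wrist_force: [-1.9, 13.8, 2.8]
opening: -0.0
```

```bash
python3 -m jog '[[[-10,0,0],[0,0,0],0],[[-30,0,-10],[0,0,0],0],[[-40,0,-50],[0,0,0],0],[[-40,0,-90],[0,0,0],0],[[-40,0,-110],[0,0,0],0],[[-40,0,-110],[0,0,0],0]]'
python3 - <<'E'
from h import *
st()
plan((.563,.12,.36,0.3),(.563,.12,.36,1.668))
E
```

```text
time_s: 9.82
eef_pos: [0.6273, 0.0218, 0.3277]
eef_rot: [-0.012, 0.816, -0.578, -0.013]
wrist_force: [-0.0, -0.1, 0.2]
opening: -0.003
t9.82 [0.6273 0.0218 0.3277] yaw -1.234 tz [-0.007  0.035 -0.999] F [-0.   -0.05  0.24] op -0.003 q [-0.17  0.24  1.34  0.03  1.57  2.63]
[[np.float64(-115.0), np.float64(28.0), np.float64(-28.4)], [np.float64(-0.031), np.float64(0.025), np.float64(-1.533)]] rows>=12.3
[[np.float64(-115.0), np.float64(28.0), np.float64(-28.4)], [np.float64(-0.052), np.float64(-0.001), np.float64(-2.901)]] rows>=23.2
```

```bash
python3 -m jog '[[[-60,15,-28],[-0.031,0.025,-1.533],0.5],[[-115,28,-28],[-0.031,0.025,-1.533],0.5],[[-115,28,-28],[-0.031,0.025,-1.533],0.5],[[-115,28,-28],[-0.031,0.025,-1.533],0.5],[[-115,28,-28],[-0.031,0.025,-1.533],0.5],[[-115,28,-28],[-0.031,0.025,-1.533],0.5],[[-115,28,-28],[-0.031,0.025,-1.533],0.5],[[-115,28,-28],[-0.031,0.025,-1.533],0.5],[[-115,28,-28],[-0.031,0.025,-1.533],0.5],[[-115,28,-28],[-0.031,0.025,-1.533],0.5],[[-115,28,-28],[-0.031,0.025,-1.533],0.5],[[-115,28,-28],[-0.031,0.025,-1.533],0.5],[[-115,28,-28],[-0.031,0.025,-1.533],0.5]]'
python3 - <<'E'
from h import *
st()
plan((.563,.12,.36,1.668))
E
```

```text
time_s: 10.9
eef_pos: [0.5627, 0.1192, 0.3586]
eef_rot: [0.001, 0.988, 0.152, -0.0]
wrist_force: [0.1, 0.2, -0.9]
opening: 0.5
t10.90 [0.5627 0.1192 0.3586] yaw 0.305 tz [-0.001 -0.002 -1.   ] F [ 0.06  0.21 -0.86] op 0.500 q [ 0.    0.11  1.44 -0.    1.6   1.27]
[[np.float64(0.5), np.float64(-0.7), np.float64(-1.4)], [np.float64(0.0), np.float64(0.002), np.float64(-1.363)]] rows>=10.9
```

```bash
python3 -m jog '[[[0,0,-1],[0,0,-1.363],0.5],[[0,0,-1],[0,0,-1.363],0.5],[[0,0,-1],[0,0,-1.363],0.5],[[0,0,-1],[0,0,-1.363],0.5],[[0,0,-1],[0,0,-1.363],0.5],[[0,0,-1],[0,0,-1.363],0.5],[[0,0,-1],[0,0,-1.363],0.5],[[0,0,-1],[0,0,-1.363],0.5],[[0,0,-1],[0,0,-1.363],0.5],[[0,0,-1],[0,0,-1.363],0.5],[[0,0,-1],[0,0,-1.363],0.5],[[0,0,-1],[0,0,-1.363],0.5],[[0,0,-1],[0,0,-1.363],0.5]]'
python3 - <<'E'
from h import *
st()
p,d,W=pts("wrist"); cv2.imwrite("pics/w4.png",p[:,:,::-1]); np.savez("w4.npz",p=p,d=d,W=W); st()
E
```

```text
time_s: 11.98
eef_pos: [0.5625, 0.1187, 0.359]
eef_rot: [0.0, 0.674, 0.739, -0.002]
wrist_force: [0.7, 0.4, 0.2]
opening: 0.498
t11.98 [0.5625 0.1187 0.359 ] yaw 1.664 tz [-0.002 -0.003 -1.   ] F [0.71 0.43 0.22] op 0.498 q [ 0.    0.11  1.44 -0.    1.6  -0.09]
t12.03 [0.5625 0.1188 0.3591] yaw 1.664 tz [-0.002 -0.002 -1.   ] F [-0.34  0.22  0.  ] op 0.504 q [ 0.    0.11  1.44 -0.    1.6  -0.09]
```

View pics/w4.png

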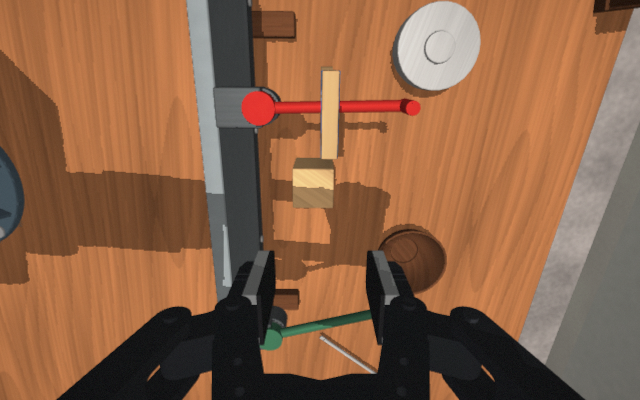

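The whole scene is visible: pattern top at about (330,114), red peg at (412,108), red pivot at (258,108), and the green rod running from (290,331) to (372,315).

```bash
python3 - <<'E'
from h import *
f=np.load("w4.npz");W=f['W'];d=f['d'];p=f['p']
for nm,u,v,z in (("rpeg",412,108,.227),("rpiv",258,108,.207),("pat",330,113.5,.2545),("gpiv",270,339,.207),("g1",290,331,.2),("g2",366,316,.2)): print(nm,ray("wrist",u,v,z))
m=(d>0)&(abs(W[...,2]-.2545)<.006)&(abs(W[...,1]-.18)<.06)&(abs(W[...,0]-.56)<.04)
Q=W[m];print(len(Q),Q.mean(0),Q.max(0)[2],cv2.minAreaRect((Q[:,:2]*1000).astype(np.float32)))
for nm,m in (("red",red(p)),("gr",green(p))):
    m=m&(d>0)&(W[...,2]>.196)&(W[...,2]<.206); Q=W[m][:,:2]
    l=cv2.fitLine((Q*1000).astype(np.float32),cv2.DIST_HUBER,0,.01,.01).ravel(); print(nm,len(Q),l,np.arctan2(l[1],l[0]))
E
python3 - <<'E'
import sys; sys.path.insert(0,'.')
from h import *
p,d,W=pts("top"); cv2.imwrite("pics/top2.png",p[:,:,::-1])
for nm,m in (("red",red(p)),("gr",green(p))):
    m=m&(d>0)&(W[...,2]>.196)&(W[...,2]<.240); Q=W[m][:,:2]
    if len(Q)>5: l=cv2.fitLine((Q*1000).astype(np.float32),cv2.DIST_HUBER,0,.01,.01).ravel(); print(nm,len(Q),l,np.arctan2(l[1],l[0]))
E
```

```text
rpeg [0.6281 0.1871]
rpiv [0.505  0.1742]
pat [0.5639 0.1795]
gpiv [ 0.5255 -0.0638]
g1 [ 0.5458 -0.0574]
g2 [ 0.6249 -0.0305]
1607 [0.56360883 0.17845396 0.25344927] 0.25636370319500307 ((564.0778198242188, 176.73728942871094), (12.818775177001953, 61.71253967285156), 5.297915935516357)
red 1435 [9.9412072e-01 1.0827720e-01 5.6565051e+02 1.8080722e+02] 0.1084899
gr 907 [ 9.4332147e-01  3.3188039e-01  5.7854010e+02 -4.2496719e+01] 0.33829623
red 92 [9.9302548e-01 1.1789979e-01 5.2875153e+02 1.7678557e+02] 0.11817466
gr 64 [ 9.3996781e-01  3.4126315e-01  5.4903693e+02 -5.6277748e+01] 0.34826037
```

View pics/top2.png

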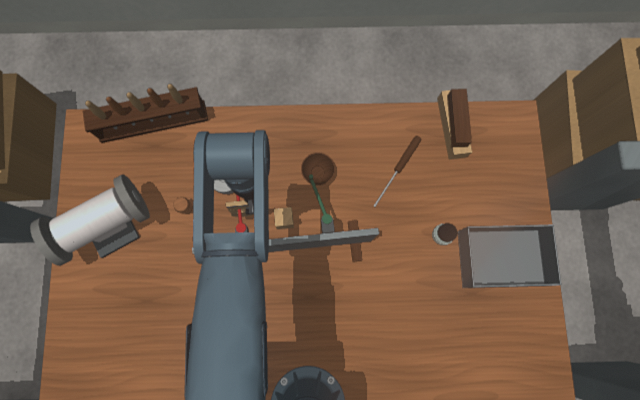

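```bash
python3 - <<'E'
from h import *
plan((.5636,.179,.30,1.672),(.5636,.179,.215,1.672))
E
```

```text
[[np.float64(59.9), np.float64(6.7), np.float64(59.1)], [np.float64(-0.002), np.float64(0.002), np.float64(-0.008)]] rows>=2.0
[[np.float64(60.1), np.float64(6.9), np.float64(144.1)], [np.float64(-0.002), np.float64(0.002), np.float64(-0.008)]] rows>=3.7
```

```bash
python3 -m jog '[[[30,3.5,15],[0,0,-0.008],0.5],[[60,6.8,40],[0,0,-0.008],0.5],[[60,6.8,59],[0,0,-0.008],0.5],[[60,6.8,85],[0,0,-0.008],0.5],[[60,6.8,110],[0,0,-0.008],0.5],[[60,6.8,130],[0,0,-0.008],0.5],[[60,6.8,144],[0,0,-0.008],0.5],[[60,6.8,144],[0,0,-0.008],0.5],[[60,6.8,144],[0,0,-0.008],0.5]]'
python3 - <<'E'
from h import *
p,d,W=pts("wrist"); cv2.imwrite("pics/w5.png",p[:,:,::-1]); st()
E
```

```text
time_s: 12.83
eef_pos: [0.5631, 0.1788, 0.2145]
eef_rot: [-0.0, 0.671, 0.741, -0.002]
wrist_force: [0.9, -0.0, 1.1]
opening: 0.501
t12.88 [0.5639 0.1789 0.2158] yaw 1.671 tz [-0.001 -0.002 -1.   ] F [-0.03  0.46  0.12] op 0.496 q [ 0.11  0.23  1.58 -0.    1.33  0.01]
```

View pics/w5.png

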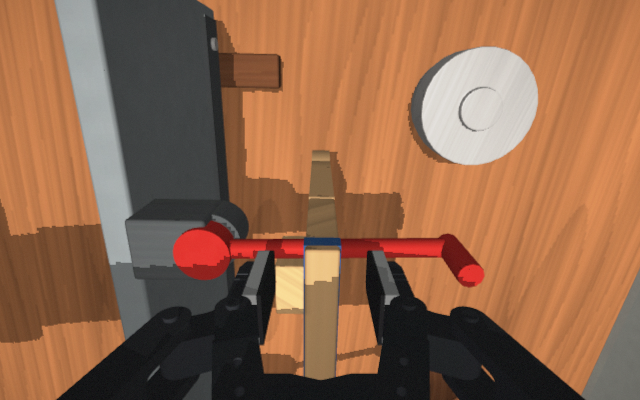

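The plate (columns 305–338) sits centred between the pads, so I'll close.

```bash
python3 -m jog '[[[0,0,0],[0,0,0],0],[[0,0,0],[0,0,0],0],[[0,0,0],[0,0,0],0],[[0,0,0],[0,0,0],0],[[0,0,0],[0,0,0],0],[[0,0,0],[0,0,0],0],[[0,0,0],[0,0,0],0],[[0,0,0],[0,0,0],0]]'; python3 -m jog '[[[0,0,0],[0,0,0],0],[[0,0,0],[0,0,0],0],[[0,0,-1],[0,0,0],0],[[0,0,-2],[0,0,0],0]]'
python3 - <<'E'
from h import *
st()
E
```

```text
time_s: 13.55
eef_pos: [0.5645, 0.179, 0.2168]
eef_rot: [0.001, 0.671, 0.742, -0.0]
wrist_force: [-0.5, 0.3, 5.8]
opening: 0.133
time_s: 13.88
eef_pos: [0.5644, 0.179, 0.2183]
eef_rot: [0.001, 0.671, 0.742, -0.001]
wrist_force: [-0.2, -1.0, -2.8]
opening: 0.138
t13.88 [0.5644 0.179  0.2183] yaw 1.671 tz [ 0.001 -0.002 -1.   ] F [-0.22 -1.02 -2.77] op 0.138 q [ 0.11  0.23  1.58 -0.    1.34  0.01]
```

```bash
python3 -m jog '[[[0,0,-8],[0,0,0],0],[[0,0,-16],[0,0,0],0],[[0,0,-24],[0,0,0],0],[[0.5,0,-30],[0,0,0],0],[[0.5,0,-30],[0,0,0],0],[[0.5,0,-30],[0,0,0],0]]'
python3 - <<'E'
from h import *
st()
p,d,W=pts("side"); cv2.imwrite("pics/s6.png",cv2.resize(p[140:350,220:410,::-1],None,fx=2.8,fy=2.8,interpolation=cv2.INTER_CUBIC))
p,d,W=pts("wrist"); cv2.imwrite("pics/w6.png",p[:,:,::-1])
E
```

```text
time_s: 14.38
eef_pos: [0.5646, 0.1796, 0.249]
eef_rot: [0.001, 0.671, 0.742, -0.0]
wrist_force: [0.4, 0.7, -2.6]
opening: 0.137
t14.38 [0.5646 0.1796 0.249 ] yaw 1.671 tz [ 0.002 -0.002 -1.   ] F [ 0.42  0.73 -2.55] op 0.137 q [ 0.11  0.2   1.54 -0.    1.39  0.01]
```

View pics/s6.png

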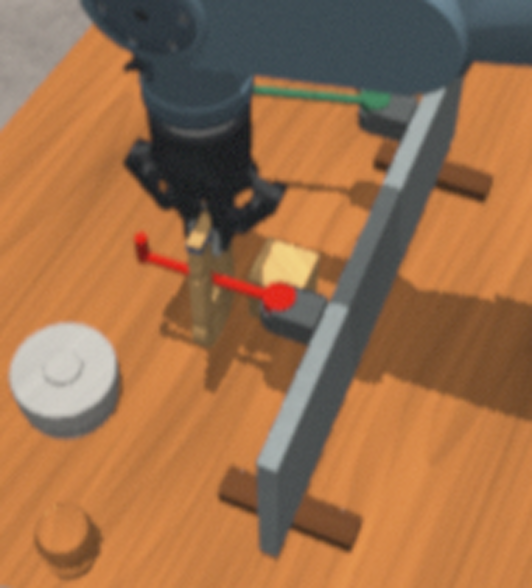

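View pics/w6.png

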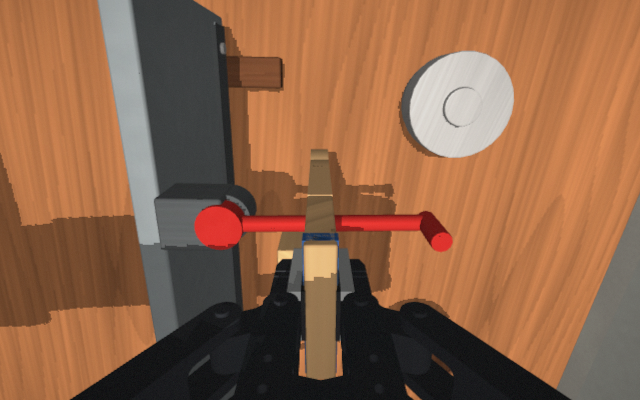

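```bash
python3 -m jog '[[[0.5,8,0.5],[0,0,0],0],[[0.7,18,0.5],[0,0,0],0],[[0.8,28,0.5],[0,0,0],0],[[1,38,0.5],[0,0,0],0],[[1,48,0.5],[0,0,0],0],[[1,54,0.5],[0,0,0],0]]'; python3 -m jog '[[[0,8,0],[0,0,0],0],[[0,16,0],[0,0,0],0],[[0.3,24,0],[0,0,0],0],[[0.4,32,0],[0,0,0],0],[[0.5,41,0],[0,0,0],0],[[0.5,41,0],[0,0,0],0]]'
python3 - <<'E'
from h import *
st()
p,d,W=pts("wrist"); cv2.imwrite("pics/w7.png",p[:,:,::-1])
for nm,m in (("red",red(p)),):
    m=m&(d>0)&(W[...,2]>.196)&(W[...,2]<.206); Q=W[m][:,:2]
    l=cv2.fitLine((Q*1000).astype(np.float32),cv2.DIST_HUBER,0,.01,.01).ravel(); print(nm,len(Q),l,np.arctan2(l[1],l[0]))
E
```

```text
time_s: 14.98
eef_pos: [0.6188, 0.1859, 0.2467]
eef_rot: [0.001, 0.671, 0.742, -0.001]
wrist_force: [-0.2, 0.1, -3.3]
opening: 0.13
time_s: 15.48
eef_pos: [0.661, 0.1904, 0.2465]
eef_rot: [0.001, 0.671, 0.741, -0.001]
wrist_force: [0.7, 1.1, -2.0]
opening: 0.13
t15.48 [0.661  0.1904 0.2465] yaw 1.670 tz [ 0.    -0.002 -1.   ] F [ 0.67  1.08 -2.03] op 0.130 q [ 0.11  0.42  1.28 -0.    1.45  0.01]
red 3511 [9.9348801e-01 1.1393652e-01 5.6671375e+02 1.8264989e+02] 0.114184484
```

View pics/w7.png

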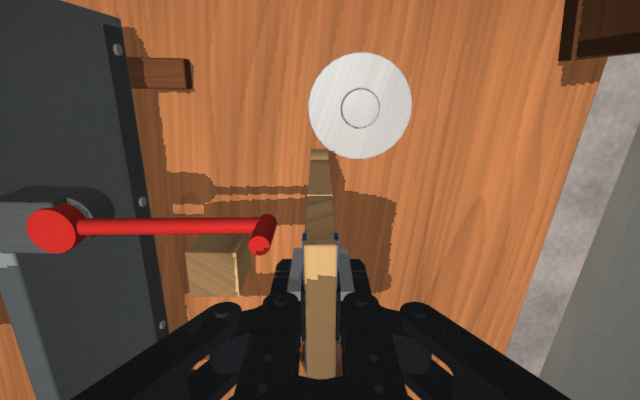

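```bash
python3 - <<'E'
from h import *
plan((.70,.17,.2475,1.72),(.695,-.005,.2475,1.909))
E
```

```text
[[np.float64(-24.3), np.float64(37.6), np.float64(-1.1)], [np.float64(-0.001), np.float64(0.002), np.float64(-0.049)]] rows>=1.1
[[np.float64(-197.9), np.float64(15.2), np.float64(-0.7)], [np.float64(-0.001), np.float64(0.002), np.float64(-0.238)]] rows>=4.8
```

```bash
python3 -m jog '[[[-8,19,-1],[0,0,-0.02],0],[[-24,37,-1],[0,0,-0.05],0],[[-50,36,-1],[0,0,-0.09],0],[[-80,32,-1],[0,0,-0.13],0],[[-110,28,-1],[0,0,-0.17],0],[[-140,23,-1],[0,0,-0.21],0],[[-170,18,-1],[0,0,-0.238],0],[[-190,16,-1],[0,0,-0.238],0],[[-198,15,-1],[0,0,-0.238],0],[[-198,15,-1],[0,0,-0.238],0],[[-198,15,-1],[0,0,-0.238],0]]'
python3 - <<'E'
from h import *
st()
p,d,W=pts("wrist"); cv2.imwrite("pics/w8.png",p[:,:,::-1]);np.savez("w8.npz",p=p,d=d,W=W); st()
m=green(p)&(d>0)&(W[...,2]>.196)&(W[...,2]<.206); Q=W[m][:,:2]
l=cv2.fitLine((Q*1000).astype(np.float32),cv2.DIST_HUBER,0,.01,.01).ravel(); print(len(Q),l,np.arctan2(l[1],l[0]))
E
```

```text
time_s: 16.45
eef_pos: [0.6946, -0.0046, 0.2478]
eef_rot: [0.0, 0.578, 0.816, -0.001]
wrist_force: [-0.5, 1.0, -3.0]
opening: 0.133
t16.45 [ 0.6946 -0.0046  0.2478] yaw 1.908 tz [-0.001 -0.001 -1.   ] F [-0.49  1.05 -3.02] op 0.133 q [-0.18  0.43  1.25 -0.    1.46 -0.51]
t16.50 [ 0.6946 -0.0038  0.2478] yaw 1.909 tz [-0.001 -0.001 -1.   ] F [ 0.    0.86 -2.1 ] op 0.132 q [-0.18  0.43  1.25 -0.    1.46 -0.51]
3592 [ 9.4013053e-01  3.4081456e-01  5.8296423e+02 -4.1875832e+01] 0.3477832
```

View pics/w8.png

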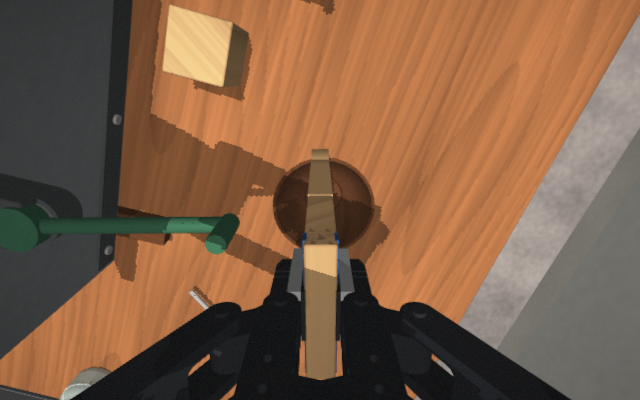

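```bash
python3 - <<'E'
from h import *
pg=ray("wrist",215,246,.227);pv=ray("wrist",17,228,.207); print(pg,pv,np.linalg.norm(pg-pv),np.arctan2(*(pg-pv)[::-1]))
a=ray("wrist",60,226.5,.2);b=ray("wrist",200,226,.2);print(a,b,np.arctan2(*(b-a)[::-1]))
# plate top face visible: edge col 305-338
f=np.load("w8.npz");W=f['W'];d=f['d']
m=(d>0)&(W[...,2]>.275)&(W[...,2]<.30)
m[:,:290]=0;m[:,350:]=0;m[:235]=0
Q=W[m]; print(len(Q),Q.mean(0),cv2.minAreaRect((Q[:,:2]*1000).astype(np.float32)))
E
```

```text
[ 0.6422 -0.0229] [ 0.5269 -0.0619] 0.12171725432328807 0.3261672572957565
[ 0.5461 -0.0574] [ 0.6262 -0.0289] 0.34183713822452494
6436 [ 0.69345831 -0.00098387  0.28452007] ((694.6128540039062, -5.987514495849609), (22.678817749023438, 62.75419616699219), 17.8367977142334)
```

```bash
python3 -m jog '[[[0,-10,0.5],[0,0,0],0],[[0,-20,0.5],[0,0,0],0],[[0,-28,0.5],[0,0,0],0],[[0,-36,0.5],[0,0,0],0],[[0,-44,0.5],[0,0,0],0],[[0,-52,0.5],[0,0,0],0]]'; python3 -m jog '[[[0,-8,0],[0,0,0],0],[[0,-16,0],[0,0,0],0],[[0,-24,0],[0,0,0],0],[[0,-34,0],[0,0,0],0],[[0,-46,0],[0,0,0],0],[[0,-58,0],[0,0,0],0],[[0,-58,0],[0,0,0],0]]'
python3 - <<'E'
from h import *
st()
p,d,W=pts("wrist"); cv2.imwrite("pics/w9.png",p[:,:,::-1])
p,d,W=pts("side"); cv2.imwrite("pics/s9.png",cv2.resize(p[100:310,220:410,::-1],None,fx=2.8,fy=2.8,interpolation=cv2.INTER_CUBIC))
E
```

```text
time_s: 17.0
eef_pos: [0.645, -0.0207, 0.2475]
eef_rot: [0.0, 0.578, 0.816, -0.001]
wrist_force: [0.7, 0.2, -2.7]
opening: 0.133
time_s: 17.58
eef_pos: [0.5885, -0.0406, 0.2476]
eef_rot: [-0.0, 0.578, 0.816, -0.001]
wrist_force: [1.0, 0.5, -3.1]
opening: 0.134
t17.58 [ 0.5885 -0.0406  0.2476] yaw 1.909 tz [-0.001 -0.002 -1.   ] F [ 0.95  0.5  -3.05] op 0.134 q [-0.27  0.2   1.55 -0.    1.39 -0.61]
```

View pics/w9.png

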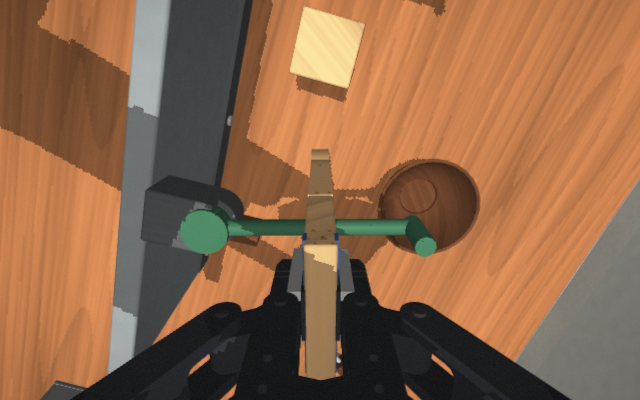

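View pics/s9.png

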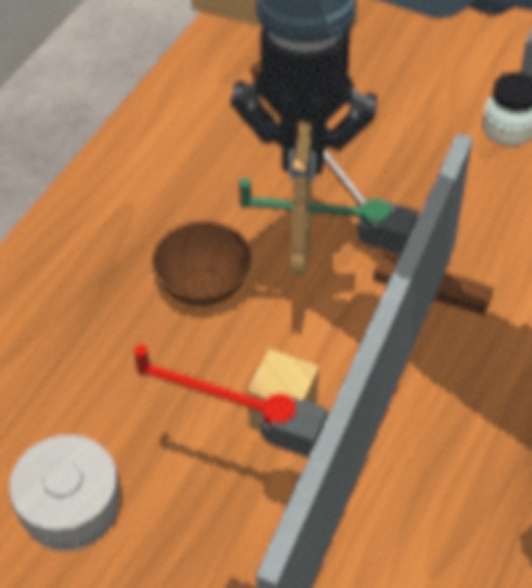

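The rod passes through the slot, so I'll lower until the weight comes off.

```bash
python3 -m jog '[[[0,0,7],[0,0,0],0],[[0,0,14],[0,0,0],0],[[0,0,20],[0,0,0],0],[[0,0,25],[0,0,0],0],[[0,0,28],[0,0,0],0],[[0,0,28],[0,0,0],0]]'; python3 -m jog '[[[0,0,0.8],[0,0,0],0],[[0,0,1.6],[0,0,0],0],[[0,0,1.6],[0,0,0],0]]';python3 -m jog '[[[0,0,0.8],[0,0,0],0],[[0,0,1.2],[0,0,0],0],[[0,0,1.2],[0,0,0],0]]'
```

```text
time_s: 18.18
eef_pos: [0.5899, -0.04, 0.2186]
eef_rot: [-0.0, 0.578, 0.816, -0.001]
wrist_force: [-0.9, -0.5, -3.1]
opening: 0.134
time_s: 18.43
eef_pos: [0.5903, -0.0401, 0.2177]
eef_rot: [0.0, 0.578, 0.816, -0.001]
wrist_force: [-0.6, 0.6, 0.1]
opening: 0.133
time_s: 18.68
eef_pos: [0.5904, -0.0401, 0.2171]
eef_rot: [0.0, 0.578, 0.816, -0.0]
wrist_force: [-2.1, -0.6, 2.7]
opening: 0.132
```

```bash
python3 -m jog '[[[0,0,-0.5],[0,0,0],0.2],[[0,0,-0.5],[0,0,0],0.3],[[0,0,-0.5],[0,0,0],0.45],[[0,0,-0.5],[0,0,0],0.45],[[0,0,-0.5],[0,0,0],0.45],[[0,0,-0.5],[0,0,0],0.45]]'
python3 - <<'E'
from h import *
st()
p,d,W=pts("wrist"); cv2.imwrite("pics/w10.png",p[:,:,::-1])
E
```

```text
time_s: 19.18
eef_pos: [0.5904, -0.0401, 0.2175]
eef_rot: [0.001, 0.578, 0.816, -0.0]
wrist_force: [-0.1, 0.5, -0.1]
opening: 0.456
t19.18 [ 0.5904 -0.0401  0.2175] yaw 1.909 tz [ 0.    -0.001 -1.   ] F [-0.08  0.47 -0.06] op 0.456 q [-0.27  0.23  1.58 -0.    1.33 -0.61]
```

View pics/w10.png

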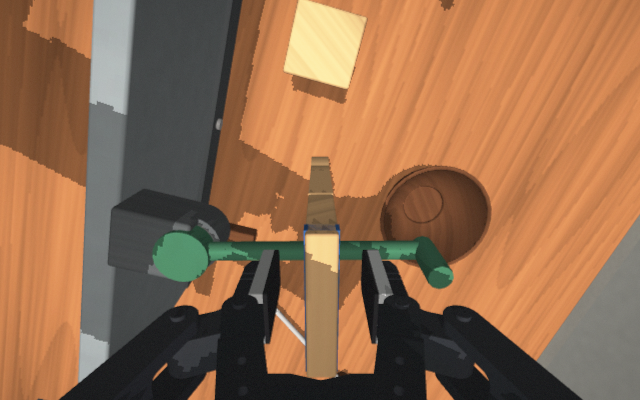

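```bash
python3 -m jog '[[[0,0,-20],[0,0,0],0.45],[[0,0,-60],[0,0,0],0.45],[[0,0,-100],[0,0,0],0.3],[[0,0,-125],[0,0,0],0],[[0,0,-125],[0,0,0],0]]'
python3 - <<'E'
from h import *
st()
plan((.630,.11,.34,1.68))
E
```

```text
time_s: 19.65
eef_pos: [0.5929, -0.0405, 0.3503]
eef_rot: [0.006, 0.578, 0.816, 0.002]
wrist_force: [-0.3, 0.6, 0.6]
opening: 0.033
t19.65 [ 0.5929 -0.0405  0.3503] yaw 1.909 tz [ 0.012 -0.004 -1.   ] F [-0.33  0.59  0.6 ] op 0.033 q [-0.27  0.14  1.41 -0.    1.57 -0.61]
[[np.float64(129.8), np.float64(84.9), np.float64(10.1)], [np.float64(0.011), np.float64(0.007), np.float64(0.23)]] rows>=3.7
```

```bash
python3 -m jog '[[[130,85,10],[0.01,0.007,0.23],0],[[130,85,10],[0.01,0.007,0.23],0],[[130,85,10],[0.01,0.007,0.23],0],[[130,85,10],[0.01,0.007,0.23],0],[[130,85,10],[0.01,0.007,0.23],0],[[130,85,10],[0.01,0.007,0.23],0],[[130,85,10],[0.01,0.007,0.23],0]]'
python3 - <<'E'
from h import *
st()
p,d,W=pts("wrist"); cv2.imwrite("pics/w11.png",p[:,:,::-1]); st()
p,d,W=pts("side"); cv2.imwrite("pics/s11.png",cv2.resize(p[100:310,220:410,::-1],None,fx=2.8,fy=2.8,interpolation=cv2.INTER_CUBIC))
m=(d>0)&(abs(W[...,2]-.2545)<.008)&(abs(W[...,0]-.59)<.06)&(abs(W[...,1]+.04)<.06);Q=W[m];print(len(Q),Q.max(0)[2] if len(Q) else 0,Q.mean(0))
E
```

```text
time_s: 20.23
eef_pos: [0.6298, 0.1102, 0.3394]
eef_rot: [-0.0, 0.667, 0.745, -0.0]
wrist_force: [-0.3, -0.6, -0.0]
opening: -0.001
t20.23 [0.6298 0.1102 0.3394] yaw 1.680 tz [-0. -0. -1.] F [-0.26 -0.65 -0.02] op -0.001 q [-0.01  0.26  1.3  -0.    1.58 -0.12]
t20.28 [0.6298 0.1095 0.3396] yaw 1.679 tz [-0. -0. -1.] F [-0.25 -0.04 -0.27] op 0.001 q [-0.01  0.26  1.3  -0.    1.58 -0.12]
96 0.2570543665683449 [ 0.58878458 -0.03255532  0.25211653]
```

View pics/w11.png

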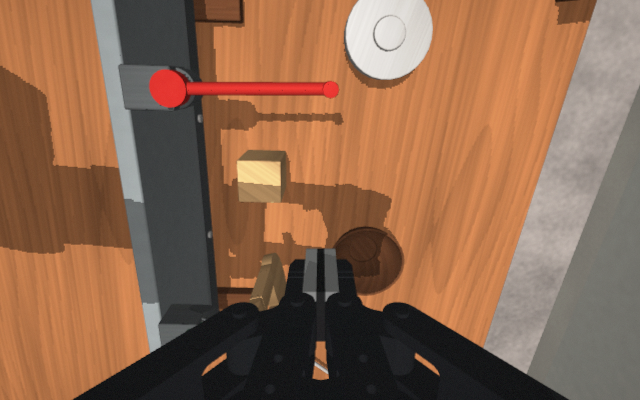

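View pics/s11.png

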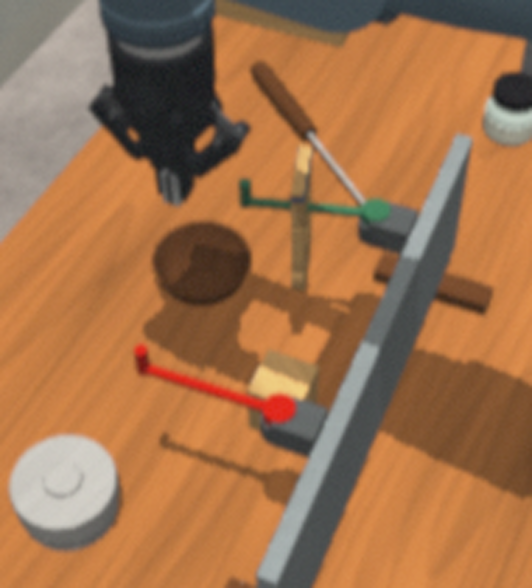

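The pattern now hangs on the green arm. The wrist view shows the red peg at (331,90) and the red pivot at (168,88).

```bash
cat >> h.py <<'E'
def rp(th,back,z=.210,L=.1245,P=RD):
    a=np.array([np.cos(th),np.sin(th)]); t=np.array([-np.sin(th),np.cos(th)])
    p=P+L*a-back*t; return (p[0],p[1],z,th+np.pi/2)
E
python3 - <<'E'
from h import *
pg=ray("wrist",331,90,.227);pv=ray("wrist",168,88,.207);print(pg,pv,np.linalg.norm(pg-pv),np.arctan2(*(pg-pv)[::-1]))
P=np.array([.5045,.1735])
for th in (.11,): print(rp(th,.0,P=P))
plan(rp(.11,.030,z=.33,P=P),rp(.11,.030,P=P))
E
```

```text
[0.6297 0.1857] [0.5056 0.1734] 0.12470805908200158 0.09879096979943082
(np.float64(0.6282475341956087), np.float64(0.18716739845422825), 0.21, 1.6807963267948967)
[[np.float64(47.8), np.float64(6.8), np.float64(9.8)], [np.float64(0.0), np.float64(0.0), np.float64(-0.003)]] rows>=1.2
[[np.float64(47.8), np.float64(6.8), np.float64(129.8)], [np.float64(0.0), np.float64(0.0), np.float64(-0.003)]] rows>=3.3
```

```bash
sed -i 's/RD=np.array.*/RD=np.array([.5047,.1735])/' h.py; python3 -m jog '[[[30,4,10],[0,0,0],0],[[47.5,7,30],[0,0,0],0],[[47.5,7,70],[0,0,0],0],[[47.5,7,105],[0,0,0],0],[[47.5,7,129.5],[0,0,0],0],[[47.5,7,129.5],[0,0,0],0],[[47.5,7,129.5],[0,0,0],0]]'
python3 - <<'E'
from h import *
p,d,W=pts("wrist"); cv2.imwrite("pics/w12.png",p[:,:,::-1]); st()
plan(*[rp(t,.017) for t in (.11,.16)]+[rp(t,.017) for t in np.arange(.22,1.22,.06)])
E
```

```text
time_s: 20.92
eef_pos: [0.6311, 0.1558, 0.2093]
eef_rot: [-0.001, 0.669, 0.743, -0.001]
wrist_force: [0.4, -0.3, 1.3]
opening: -0.005
t20.97 [0.6326 0.1561 0.2117] yaw 1.677 tz [ 0.001 -0.    -1.   ] F [0.45 1.09 0.83] op -0.001 q [ 0.06  0.36  1.42 -0.    1.36 -0.05]
[[np.float64(14.4), np.float64(-0.7), np.float64(1.7)], [np.float64(0.001), np.float64(0.0), np.float64(-0.004)]] rows>=0.3
[[np.float64(20.6), np.float64(-0.1), np.float64(1.7)], [np.float64(0.001), np.float64(0.0), np.float64(-0.054)]] rows>=0.5
[[np.float64(28.1), np.float64(0.3), np.float64(1.7)], [np.float64(0.001), np.float64(0.0), np.float64(-0.114)]] rows>=0.9
[[np.float64(35.7), np.float64(0.3), np.float64(1.7)], [np.float64(0.001), np.float64(0.0), np.float64(-0.174)]] rows>=1.4
[[np.float64(43.2), np.float64(-0.2), np.float64(1.7)], [np.float64(0.001), np.float64(0.001), np.float64(-0.234)]] rows>=1.9
[[np.float64(50.7), np.float64(-1.2), np.float64(1.7)], [np.float64(0.001), np.float64(0.001), np.float64(-0.294)]] rows>=2.4
[[np.float64(58.1), np.float64(-2.6), np.float64(1.7)], [np.float64(0.001), np.float6
[... 867 characters left out ...]
64(0.001), np.float64(0.001), np.float64(-0.774)]] rows>=6.2
[[np.float64(111.6), np.float64(-29.1), np.float64(1.6)], [np.float64(0.001), np.float64(0.001), np.float64(-0.834)]] rows>=6.7
[[np.float64(117.3), np.float64(-34.1), np.float64(1.6)], [np.float64(0.001), np.float64(0.001), np.float64(-0.894)]] rows>=7.2
[[np.float64(122.6), np.float64(-39.4), np.float64(1.6)], [np.float64(0.001), np.float64(0.001), np.float64(-0.954)]] rows>=7.6
[[np.float64(127.6), np.float64(-45.1), np.float64(1.6)], [np.float64(0.001), np.float64(0.001), np.float64(-1.014)]] rows>=8.1
[[np.float64(132.2), np.float64(-51.0), np.float64(1.6)], [np.float64(0.001), np.float64(0.001), np.float64(-1.074)]] rows>=8.6
```

View pics/w12.png

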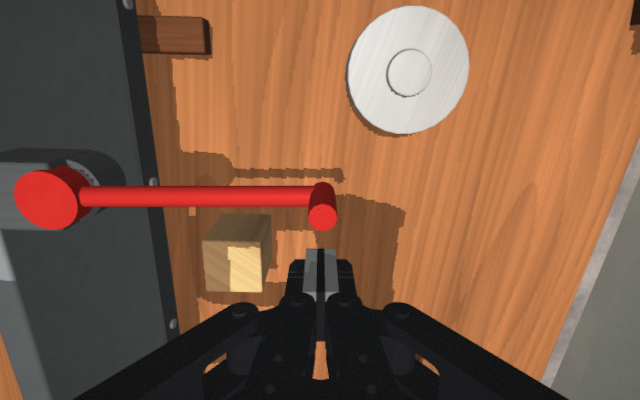

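Well centred on the peg (322,217). I'll push it round the arc.

```bash
python3 -m jog '[[[6,0,1.5],[0,0,0],0],[[9,-0.3,1.5],[0,0,0],0],[[12,-0.5,1.5],[0,0,0],0],[[14.5,-0.5,1.5],[0,0,-0.005],0],[[17,-0.3,1.5],[0,0,-0.025],0],[[20.6,0,1.5],[0,0,-0.054],0],[[28,0.3,1.5],[0,0,-0.114],0],[[35.7,0.3,1.5],[0,0,-0.174],0],[[43,-0.2,1.5],[0,0,-0.234],0],[[50.7,-1.2,1.5],[0,0,-0.294],0],[[58,-2.6,1.5],[0,0,-0.354],0],[[65.4,-4.5,1.5],[0,0,-0.414],0],[[72.6,-6.8,1.5],[0,0,-0.474],0],[[79.6,-9.5,1.5],[0,0,-0.534],0],[[86.5,-12.6,1.5],[0,0,-0.594],0],[[93,-16,1.5],[0,0,-0.654],0]]'
python3 - <<'E'
from h import *
p,d,W=pts("wrist"); cv2.imwrite("pics/w13.png",p[:,:,::-1]); st()
plan(*[rp(t,.017) for t in np.arange(.80,1.45,.06)])
E
```

```text
time_s: 22.3
eef_pos: [0.6077, 0.2474, 0.2109]
eef_rot: [0.002, 0.392, 0.92, 0.001]
wrist_force: [2.9, -1.9, 0.7]
opening: -0.001
t22.35 [0.6066 0.2486 0.2108] yaw 2.340 tz [ 0.003  0.001 -1.   ] F [ 2.51 -0.82  1.43] op -0.002 q [ 0.21  0.37  1.41  0.    1.36 -0.56]
[[np.float64(3.8), np.float64(-0.5), np.float64(0.8)], [np.float64(0.003), np.float64(0.002), np.float64(-0.031)]] rows>=0.3
[[np.float64(11.3), np.float64(0.1), np.float64(0.8)], [np.float64(0.003), np.float64(0.002), np.float64(-0.091)]] rows>=0.7
[[np.float64(18.9), np.float64(0.2), np.float64(0.8)], [np.float64(0.003), np.float64(0.002), np.float64(-0.151)]] rows>=1.2
[[np.float64(26.4), np.float64(-0.2), np.float64(0.8)], [np.float64(0.002), np.float64(0.002), np.float64(-0.211)]] rows>=1.7
[[np.float64(33.9), np.float64(-1.0), np.float64(0.8)], [np.float64(0.002), np.float64(0.002), np.float64(-0.271)]] rows>=2.2
[[np.float64(41.3), np.float64(-2.2), np.float64(0.8)], [np.float64(0.002), np.float64(0.002), np.float64(-0.331)]] rows>=2.7
[[np.float64(48.7), np.float64(-3.9), np.float64(0.8)], [np.float64(0.002), np.float64(0.002), np.float64(-0.391)]] rows>=3.1
[[np.float64(55.9), np.float64(-6.0), np.float64(0.7)], [np.float64(0.002), np.float64(0.002), np.float64(-0.451)]] rows>=3.6
[[np.float64(63.0), np.float64(-8.6), np.float64(0.7)], [np.float64(0.002), np.float64(0.002), np.float64(-0.511)]] rows>=4.1
[[np.float64(69.9), np.float64(-11.5), np.float64(0.7)], [np.float64(0.002), np.float64(0.002), np.float64(-0.571)]] rows>=4.6
[[np.float64(76.6), np.float64(-14.9), np.float64(0.7)], [np.float64(0.002), np.float64(0.002), np.float64(-0.631)]] rows>=5.1
```

View pics/w13.png

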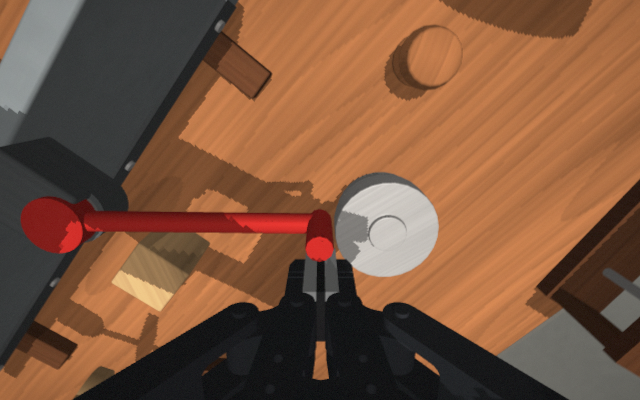

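```bash
python3 -m jog '[[[4,-0.5,0.8],[0,0,-0.03],0],[[11.3,0.1,0.8],[0,0,-0.09],0],[[18.9,0.2,0.8],[0,0,-0.15],0],[[26.4,-0.2,0.8],[0,0,-0.21],0],[[33.9,-1,0.8],[0,0,-0.27],0],[[41.3,-2.2,0.8],[0,0,-0.33],0],[[48.7,-3.9,0.8],[0,0,-0.39],0],[[55.9,-6,0.8],[0,0,-0.45],0],[[63,-8.6,0.8],[0,0,-0.51],0],[[69.9,-11.5,0.8],[0,0,-0.57],0],[[73.3,-13.2,0.8],[0,0,-0.6],0],[[73.3,-13.2,0.8],[0,0,-0.6],0]]'
python3 - <<'E'
from h import *
st()
plan(*[rp(t,.017) for t in np.arange(1.38,1.58,.02)])
E
```

```text
time_s: 23.35
eef_pos: [0.5458, 0.2929, 0.2104]
eef_rot: [0.002, 0.1, 0.995, 0.001]
wrist_force: [0.2, -0.0, 0.5]
opening: 0.004
t23.35 [0.5458 0.2929 0.2104] yaw 2.942 tz [ 0.004  0.002 -1.   ] F [ 0.18 -0.    0.49] op 0.004 q [ 0.3   0.29  1.51  0.    1.33 -1.07]
[[np.float64(0.7), np.float64(-0.6), np.float64(0.4)], [np.float64(0.002), np.float64(0.003), np.float64(-0.009)]] rows>=0.1
[[np.float64(3.2), np.float64(-0.3), np.float64(0.3)], [np.float64(0.002), np.float64(0.003), np.float64(-0.029)]] rows>=0.2
[[np.float64(5.7), np.float64(-0.0), np.float64(0.3)], [np.float64(0.002), np.float64(0.003), np.float64(-0.049)]] rows>=0.4
[[np.float64(8.2), np.float64(0.2), np.float64(0.3)], [np.float64(0.002), np.float64(0.003), np.float64(-0.069)]] rows>=0.6
[[np.float64(10.7), np.float64(0.3), np.float64(0.3)], [np.float64(0.002), np.float64(0.003), np.float64(-0.089)]] rows>=0.7
[[np.float64(13.3), np.float64(0.4), np.float64(0.3)], [np.float64(0.002), np.float64(0.003), np.float64(-0.109)]] rows>=0.9
[[np.float64(15.8), np.float64(0.4), np.float64(0.3)], [np.float64(0.002), np.float64(0.003), np.float64(-0.129)]] rows>=1.0
[[np.float64(18.3), np.float64(0.4), np.float64(0.3)], [np.float64(0.002), np.float64(0.003), np.float64(-0.149)]] rows>=1.2
[[np.float64(20.8), np.float64(0.4), np.float64(0.3)], [np.float64(0.002), np.float64(0.003), np.float64(-0.169)]] rows>=1.4
[[np.float64(23.3), np.float64(0.2), np.float64(0.3)], [np.float64(0.002), np.float64(0.003), np.float64(-0.189)]] rows>=1.5
[[np.float64(25.8), np.float64(0.1), np.float64(0.3)], [np.float64(0.002), np.float64(0.003), np.float64(-0.209)]] rows>=1.7
```

```bash
python3 -m jog '[[[3,-0.3,0.3],[0.002,0.003,-0.029],0],[[5.7,0,0.3],[0.002,0.003,-0.049],0],[[8.2,0.2,0.3],[0.002,0.003,-0.069],0],[[10.7,0.3,0.3],[0.002,0.003,-0.089],0]]'; python3 -m jog '[[[1.2,0,0],[0,0,-0.01],0],[[2.5,0,0],[0,0,-0.02],0]]'; python3 -m jog '[[[0.8,0,0],[0,0,-0.007],0],[[1.6,0,0],[0,0,-0.013],0]]'; python3 -m jog '[[[0.8,0,0],[0,0,-0.007],0],[[1.6,0,0],[0,0,-0.013],0]]'
```

```text
time_s: 23.68
eef_pos: [0.5356, 0.2956, 0.2102]
eef_rot: [0.0, 0.055, 0.998, 0.0]
wrist_force: [2.3, 2.0, -0.2]
opening: 0.002
time_s: 23.85
eef_pos: [0.5331, 0.296, 0.2102]
eef_rot: [0.001, 0.045, 0.999, 0.0]
wrist_force: [2.9, 1.8, 0.3]
opening: 0.001
time_s: 24.02
eef_pos: [0.5315, 0.2962, 0.2103]
eef_rot: [0.001, 0.038, 0.999, 0.001]
wrist_force: [2.6, 1.9, 1.6]
opening: 0.002
time_s: 24.18
eef_pos: [0.5298, 0.2963, 0.2103]
eef_rot: [0.001, 0.031, 1.0, 0.001]
wrist_force: [2.3, 1.5, 0.1]
opening: 0.002
```

```bash
python3 -m jog '[[[0.8,0,0],[0,0,-0.007],0],[[1.6,0,0],[0,0,-0.013],0]]'; python3 -m jog '[[[0.8,0,0],[0,0,-0.007],0],[[1.6,0,0],[0,0,-0.013],0]]'; python3 -m jog '[[[0.7,0,0],[0,0,-0.006],0],[[1.4,0,0],[0,0,-0.011],0]]'
```

```text
time_s: 24.35
eef_pos: [0.5282, 0.2964, 0.2103]
eef_rot: [0.001, 0.024, 1.0, 0.001]
wrist_force: [2.0, 2.0, 0.6]
opening: 0.002
time_s: 24.52
eef_pos: [0.5265, 0.2965, 0.2102]
eef_rot: [0.001, 0.018, 1.0, 0.001]
wrist_force: [3.2, 2.2, 1.0]
opening: 0.0
time_s: 24.68
eef_pos: [0.525, 0.2966, 0.2102]
eef_rot: [0.001, 0.012, 1.0, 0.001]
wrist_force: [2.4, 1.8, 0.2]
opening: -0.001
```

```bash
python3 -m jog '[[[0.7,0,0],[0,0,-0.006],0],[[1.4,0,0],[0,0,-0.011],0]]'; python3 -m jog '[[[0.7,0,0],[0,0,-0.006],0],[[1.4,0,0],[0,0,-0.011],0]]'
```

```text
time_s: 24.85
eef_pos: [0.5235, 0.2966, 0.2103]
eef_rot: [0.001, 0.006, 1.0, 0.001]
wrist_force: [3.4, 2.4, 0.1]
opening: 0.002
time_s: 25.02
eef_pos: [0.5222, 0.2967, 0.2103]
eef_rot: [0.001, 0.0, 1.0, 0.001]
wrist_force: [3.4, 2.4, 0.7]
opening: -0.005
```

```bash
python3 -m jog '[[[0.6,0,0],[0,0,-0.006],0],[[1.2,0,0],[0,0,-0.01],0]]'; python3 -m jog '[[[0.6,0,0],[0,0,-0.006],0],[[1.2,0,0],[0,0,-0.01],0]]'
```

```text
time_s: 25.18
eef_pos: [0.5216, 0.2968, 0.2106]
eef_rot: [0.002, -0.005, 1.0, 0.001]
wrist_force: [4.7, 3.5, -0.1]
opening: -0.003
time_s: 25.35
eef_pos: [0.5213, 0.2969, 0.211]
eef_rot: [0.003, -0.01, 1.0, 0.001]
wrist_force: [6.2, 2.4, -0.5]
opening: 0.002
```

```bash
python3 - <<'E'
from h import *
p,d,W=pts("wrist"); cv2.imwrite("pics/w14.png",p[:,:,::-1]); st()
E
```

```text
t25.40 [0.5213 0.2969 0.211 ] yaw -3.121 tz [ 0.006  0.002 -1.   ] F [ 5.21  3.05 -0.4 ] op -0.003 q [ 0.32  0.25  1.57  0.    1.32 -1.27]
```

View pics/w14.png

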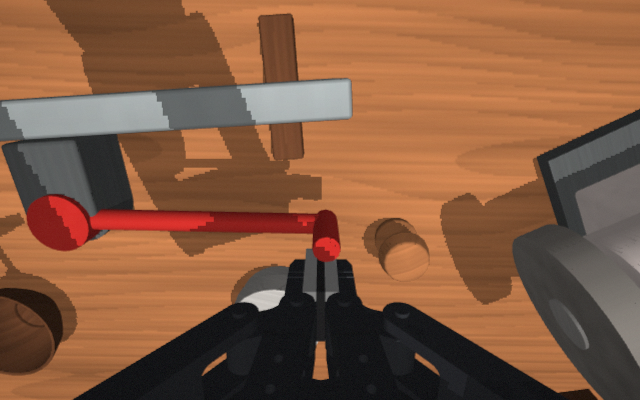

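```bash
python3 -m jog '[[[0.8,0,0.5],[0,0,0],0],[[1.4,0,0.5],[0,0,0],0],[[1.4,0,0.5],[0,0,0],0]]'; python3 -m jog '[[[1.4,0,0.3],[0,0,0],0],[[1.8,0,0.3],[0,0,0],0],[[1.8,0,0.3],[0,0,0],0]]'; python3 -m jog '[[[1.8,0,0.3],[0,0,0],0],[[2.2,0,0.3],[0,0,0],0],[[2.2,0,0.3],[0,0,0],0]]'
```

```text
time_s: 25.65
eef_pos: [0.521, 0.2969, 0.211]
eef_rot: [0.004, -0.01, 1.0, 0.001]
wrist_force: [6.5, 2.7, 0.0]
opening: -0.002
time_s: 25.9
eef_pos: [0.5207, 0.2969, 0.2113]
eef_rot: [0.006, -0.01, 1.0, 0.002]
wrist_force: [7.0, 3.0, -0.4]
opening: -0.001
time_s: 26.15
eef_pos: [0.5203, 0.2969, 0.2117]
eef_rot: [0.008, -0.01, 1.0, 0.002]
wrist_force: [9.4, 2.5, -1.2]
opening: -0.0
```

```bash
python3 -m jog '[[[2.3,0,0.5],[0,0,0],0],[[2.6,0,0.5],[0,0,0],0],[[2.6,0,0.5],[0,0,0],0],[[2.6,0,0.5],[0,0,0],0]]'; python3 -m jog '[[[2.7,0,0.5],[0,0,0],0],[[3,0,0.5],[0,0,0],0],[[3,0,0.5],[0,0,0],0],[[3,0,0.5],[0,0,0],0]]'; python3 -m jog '[[[3,0,0.5],[0,0,0],0],[[3.2,0,0.5],[0,0,0],0],[[3.2,0,0.5],[0,0,0],0],[[3.2,0,0.5],[0,0,0],0]]'
```

```text
time_s: 26.48
eef_pos: [0.52, 0.2969, 0.2119]
eef_rot: [0.011, -0.01, 1.0, 0.002]
wrist_force: [9.4, 2.5, -0.1]
opening: -0.003
time_s: 26.82
eef_pos: [0.5195, 0.2969, 0.2123]
eef_rot: [0.014, -0.01, 1.0, 0.003]
wrist_force: [10.9, 2.2, -1.5]
opening: -0.0
time_s: 27.15
eef_pos: [0.5192, 0.2968, 0.2127]
eef_rot: [0.017, -0.01, 1.0, 0.003]
wrist_force: [11.4, 2.6, -2.6]
opening: 0.001
```

```bash
python3 -m jog '[[[3.6,0,0.8],[0,0,0],0],[[3.6,0,0.8],[0,0,0],0],[[3.6,0,0.8],[0,0,0],0],[[3.6,0,0.8],[0,0,0],0]]'; python3 -m jog '[[[3.6,0,0.8],[0,0,0],0],[[3.6,0,0.8],[0,0,0],0],[[3.6,0,0.8],[0,0,0],0],[[3.6,0,0.8],[0,0,0],0],[[3.6,0,0.8],[0,0,0],0],[[3.6,0,0.8],[0,0,0],0],[[3.6,0,0.8],[0,0,0],0]]'
```

```text
time_s: 27.48
eef_pos: [0.5188, 0.2968, 0.2129]
eef_rot: [0.021, -0.01, 1.0, 0.004]
wrist_force: [14.5, 3.5, -2.5]
opening: -0.003
time_s: 28.07
eef_pos: [0.5187, 0.2968, 0.2132]
eef_rot: [0.025, -0.009, 1.0, 0.005]
wrist_force: [14.7, 2.9, -2.5]
opening: -0.003
```

```bash
python3 -m jog '[[[2.9,0,0.5],[0,0,0],0],[[2.9,0,0.5],[0,0,0],0],[[2.9,0,0.5],[0,0,0],0],[[2.9,0,0.5],[0,0,0],0],[[2.9,0,0.5],[0,0,0],0],[[2.9,0,0.5],[0,0,0],0],[[2.9,0,0.5],[0,0,0],0],[[2.9,0,0.5],[0,0,0],0]]'
```

```text
time_s: 28.73
eef_pos: [0.5188, 0.2967, 0.2135]
eef_rot: [0.028, -0.009, 1.0, 0.005]
wrist_force: [12.4, 1.6, -3.0]
opening: 0.001
```

Now I'll back off along −x and lift, then check everything.

```bash
python3 -m jog '[[[-8,0,0],[0,0,0],0],[[-25,0,-5],[0,0,0],0],[[-40,0,-30],[0,0,0],0],[[-40,0,-70],[0,0,0],0],[[-40,0,-110],[0,0,0],0],[[-40,0,-150],[0,0,0],0],[[-60,30,-180],[0,0,0],0],[[-60,30,-180],[0,0,0],0],[[-60,30,-180],[0,0,0],0]]'
python3 - <<'E'
from h import *
st()
p,d,W=pts("side"); cv2.imwrite("pics/s15.png",cv2.resize(p[100:350,200:420,::-1],None,fx=2.3,fy=2.3,interpolation=cv2.INTER_CUBIC))
for nm,m in (("red",red(p)),("gr",green(p))):
    m=m&(d>0)&(W[...,2]>.196)&(W[...,2]<.206); Q=W[m][:,:2]
    l=cv2.fitLine((Q*1000).astype(np.float32),cv2.DIST_HUBER,0,.01,.01).ravel(); print(nm,len(Q),np.arctan2(l[1],l[0]))
p,d,W=pts("wrist"); cv2.imwrite("pics/w15.png",p[:,:,::-1])
p,d,W=pts("top"); cv2.imwrite("pics/t15.png",p[:,:,::-1])
E
```

```text
time_s: 29.48
eef_pos: [0.5684, 0.3268, 0.399]
eef_rot: [0.03, -0.01, 1.0, 0.005]
wrist_force: [1.2, -0.2, -0.8]
opening: -0.0
t29.48 [0.5684 0.3268 0.399 ] yaw -3.122 tz [ 0.059  0.012 -0.998] F [ 1.17 -0.2  -0.79] op -0.000 q [ 0.35  0.24  1.2  -0.01  1.64 -1.25]
red 177 1.5625757Traceback (most recent call last):
  File "<stdin>", line 6, in <module>
cv2.error: OpenCV(4.12.0) /io/opencv/modules/imgproc/src/linefit.cpp:50: error: (-215:Assertion failed) count > 0 in function 'fitLine2D_wods'
```

View pics/s15.png

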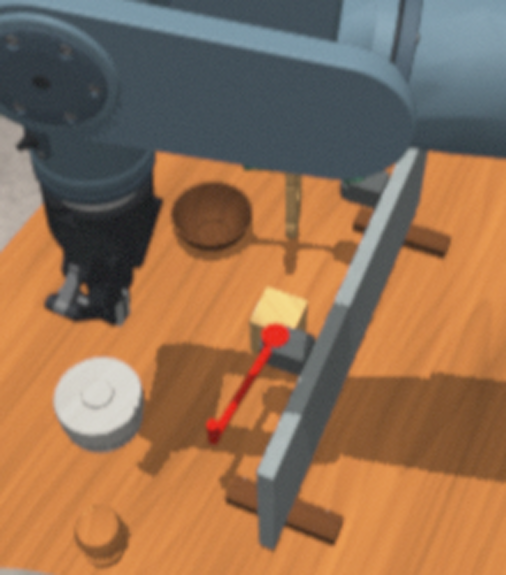

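```bash
python3 - <<'E'
from h import *
plan((.52,.10,.45,-3.122))
E
```

```text
[[np.float64(48.8), np.float64(-224.5), np.float64(-58.4)], [np.float64(0.009), np.float64(0.055), np.float64(-0.0)]] rows>=5.7
```

```bash
python3 -m jog '[[[0,-20,-40],[0,0.055,0],0],[[49,-225,-58],[0.009,0.055,0],0],[[49,-225,-58],[0.009,0.055,0],0],[[49,-225,-58],[0.009,0.055,0],0],[[49,-225,-58],[0.009,0.055,0],0],[[49,-225,-58],[0.009,0.055,0],0],[[49,-225,-58],[0.009,0.055,0],0],[[49,-225,-58],[0.009,0.055,0],0],[[49,-225,-58],[0.009,0.055,0],0]]'
python3 - <<'E'
from h import *
st()
p,d,W=pts("wrist"); cv2.imwrite("pics/w16.png",p[:,:,::-1])
for nm,m in (("red",red(p)),("gr",green(p))):
    m=m&(d>0)&(W[...,2]>.196)&(W[...,2]<.206); Q=W[m][:,:2]
    if len(Q)>20:
        l=cv2.fitLine((Q*1000).astype(np.float32),cv2.DIST_HUBER,0,.01,.01).ravel(); print(nm,len(Q),np.arctan2(l[1],l[0]))
p,d,W=pts("side"); cv2.imwrite("pics/s16.png",p[:,:,::-1])
E
```

```text
time_s: 30.28
eef_pos: [0.519, 0.099, 0.4478]
eef_rot: [-0.002, -0.009, 1.0, 0.0]
wrist_force: [0.9, -0.1, -0.4]
opening: -0.001
t30.28 [0.519  0.099  0.4478] yaw -3.124 tz [-0.003  0.    -1.   ] F [ 0.89 -0.08 -0.38] op -0.001 q [-0.04 -0.01  1.39  0.    1.77 -1.62]
red 836 1.5628253
gr 616 0.34797415
```

View pics/w16.png

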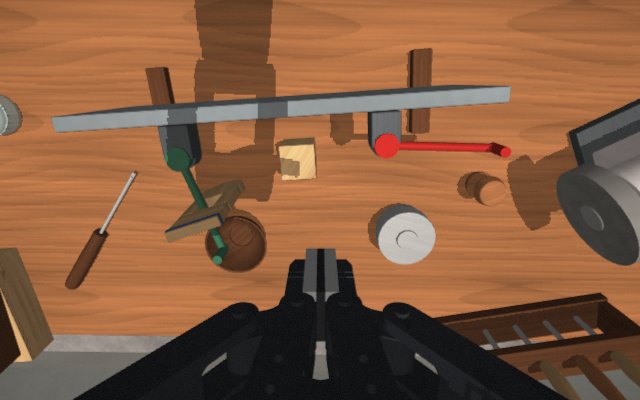

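View pics/s16.png

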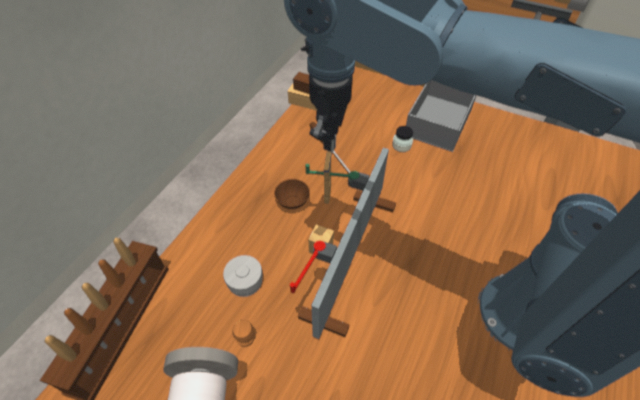

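Both arms read as expected: red turned from 0.11 to 1.56 rad and green is at 0.35 rad. The pattern hangs on green, nothing else has moved, and the robot is clear.

```bash
python3 - <<'E'
from h import *
print(get_obs()['dq'].round(3)); print(hand_in())
E
```

```text
[ 0.014  0.002 -0.015 -0.001  0.002 -0.002]
the job is handed in; nothing more can be done
None
```

I finished all three parts of the job and handed it in at about 30.3 s. The hand-in gives no verdict, so these are my own last checks.

- **Green arm:** I swung it out and held it on its stop at about 10–14 N for about 2 s. It last measured at heading 0.35 rad in the world frame, about where I left it. That is about 1.41 rad from where it started. I did not measure how far its start was from the folded stop.
- **Pattern:** It was lifted off red, passed over both pegs without touching either, and lowered onto green about 70 mm from the pivot. The last pictures show it hanging upright by its slot, let go. A few side-camera depth points put its top edge within about 3 mm of where it should be.
- **Red arm:** I folded it and held it on its stop at about 9–15 N for about 2 s. Its heading went from 0.11 to 1.56 rad, a swing of about 1.45 rad. The highest net force I read was about 15 N, slightly over the 8–15 N catch range for a moment but below the 18 N limit. I then held it at about 12 N for more than half a second.
- **Bench:** The other items look unmoved in the final pictures, and I did not measure them again. The robot ended still and touching nothing.

Two things I could not confirm:

- **Catches:** I saw no direct sign that either catch set, only that the press was long and firm enough and both arms stayed put.
- **Camera agreement:** The cameras differed by about 4 mm in y, so I went by the wrist camera.

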